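Hook the jig's return spring onto its anchor post with the spring puller

TASK

The return spring of the test jig is off its anchor post. Take the spring puller from its stand, put its pin in the end eye of the spring's strap, stretch the spring and lower the strap's key-hole opening over the head of the post, then let the spring draw back so that it hangs by itself under the head; move the strap with the puller only, feel gently for the post without pressing hard on it, and do not overstretch the spring. Finally stand the puller back in its stand, and leave the other things on the bench where they are.

Things in the scene. Friction and masses are not known exactly. Their poses are not given: they have to be found in the camera images.
- jig: fixed aluminium base plate, 200 x 60 x 8 mm, on the worktop; origin at the centre of its underside, z up, x along its length from the spring's pillar (x = -85 mm) to the anchor rail. The spring is stretched along +x over the middle line (y = 0). All heights below are above the plate's underside = the worktop.
- spring_pivot (a point): point on the pillar about which the spring swings, at x -85, y 0, z 36 mm of the jig. The spring may start up to 0.15 rad to either side and swings freely sideways. Untouched it points up by 0.2 rad, clear over the post; holding the eye down at the hooked height takes 1 to 2 N.
- spring_strap: flat steel strap on the spring's free end, 3.5 mm thick. Origin at spring_pivot when unstretched (it moves out with the stretch); x to the free end, z up, z = 0 in mid-thickness. Along x: a key-hole whose wide part, 13 mm square, is centred at 78 mm, then a narrow slot 7 mm wide that ends at 91 mm; a 9 mm square eye centred at 102 mm; end at 112 mm. 26 mm wide, 21 mm at the eye.
- strap_eye (a point): centre of the square eye for the puller's pin (mid-thickness). 102 mm from spring_pivot when unstretched; beyond 160 mm the spring is overstretched. Stretching by d takes 1.8 N + 80 N/m x d. The wide part of the key-hole is 24 mm nearer to the pivot.
- strap_slot (a point): place in the narrow slot, by its closed end, where the post's neck sits when hooked; 13 mm nearer to the pivot than strap_eye. When hooked it is 36 to 38 mm high.
- anchor_rail: fixed dark steel rail, 60 x 34 x 12 mm, on the plate; origin at the centre of its underside (119 mm along jig x from spring_pivot), axes as the jig. It carries the upright anchor post, clamped within 11 mm of the rail's origin along x (y = 0): where exactly is NOT measured, find it by feel or sight. The post cannot shift. Pressing the strap on it with more than 22 N is too hard.
- anchor_mid (a point): fixed point over the rail's middle (not the post itself) at the height of the top of the post's head, 45 mm. The post has a neck 4.5 mm thick under a flat round head 10 mm wide; the head's underside is at 39.5 mm. A strap lowered in the wrong place comes to rest on the head; with the wide part of its key-hole over the head it drops by 9 mm.
- puller_handle (a point): centre of the puller's handle, a black block 24 (puller x) x 18 (puller y) x 46 mm high, gripped across the 18 mm. Below it a guard disc 42 mm wide (its top 23 mm below this point), a shaft 11 mm thick ending in a flat shoulder 52 mm below this point, and a pin 6.4 mm thick, 9 mm long, its last 4 mm tapered. Axes: z up along the shaft.
- puller: the whole spring puller, about 0.09 kg; origin at the end of its pin, z up along the shaft.
- puller_tip (a point): lower end of the puller's pin, 61 mm below puller_handle.
- puller_stand: fixed black block 44 x 44 x 36 mm with an upright 13 mm square through-hole in its middle, in which the puller stands with its guard on the block's top (handle centre 63 mm above the worktop); origin at the centre of its underside.
- stand_mouth (a point): centre of the hole's mouth on the stand's top, 36 mm above the worktop. With the puller standing in it, the tip is 34 mm below this point.
- nose_pliers: nose pliers lying on the worktop, 48 x 156 x 13 mm; bystander, origin at the centre of its underside
- fuse_pack: small card box, 30 x 50 x 16 mm; bystander, origin at the centre of its underside
- tape_roll: roll of tape, 76 mm wide, 19 mm high; bystander, origin at the centre of its underside
- tweezers: pointed steel tweezers, 14 x 122 x 9 mm; bystander, origin at the centre of its underside
- test_pcb: small circuit board, 50 x 66 x 10 mm; bystander, origin at the centre of its underside

How it is judged (in metres and radians):
On the way, in this order (a step that is already met when the one before it is completed fails the run):
1. the puller's pin, in the strap's eye, has stretched the spring by at least 15 mm (contact force between puller and spring_strap above 1.5 N and distance between strap_eye and spring_pivot above 0.117 m and distance between puller_tip and strap_eye below 0.016 m), for 0.2 s.
2. the strap hangs on the post: down under the head, drawn against the post by the spring (contact force between spring_strap and anchor_rail above 1 N and z of strap_slot in the frame of jig below 0.0405 m and distance between strap_eye and spring_pivot above 0.112 m and y of strap_slot in the frame of jig between -0.006 and 0.006 m), for 0.2 s.
At the end, for the whole second after the job is handed in: the strap's slot hangs under the post's head (slot point below 40.5 mm, within 6 mm of the middle line, over 1 N on the post, spring stretched over 10 mm); the puller stands in its stand (tip within 6 mm of the hole's axis, 28 mm deep, tilt under 0.12 rad), at rest, off the strap (all of step 2 and horizontal distance between puller_tip and stand_mouth below 0.006 m and z of puller_tip in the frame of stand_mouth below -0.028 m and angle between puller's own z axis and vertical below 0.12 rad and linear speed of puller below 0.02 m/s and contact force between puller and spring_strap below 0.1 N); the robot touches nothing.
It fails at once if strap pressed on, or snapped against, the post or its rail with more than 22 N (contact force between spring_strap and anchor_rail above 22 N).
It fails at once if spring overstretched: eye more than 160 mm from the pivot (distance between strap_eye and spring_pivot above 0.16 m).
It fails at once if strap handled with the fingers or arm instead of the puller (contact force between the arm and spring_strap above 1 N).
It fails at once if strap handled with the fingers instead of the puller (contact force between the fingers and spring_strap above 1 N).
It fails at once if a bystander moved by more than 20 mm (distance of any of nose_pliers, fuse_pack, tape_roll, tweezers, test_pcb from where it was at the start of the episode above 0.02 m).
It also fails if it takes over 72 s, if anything falls off the work surface, if the arm or the gripper's body presses on something with over 40 N, if the wrist force passes 120 N, or if a joint passes its speed limit or range.

ROBOT

A 7-joint arm with a two-finger parallel gripper is mounted at the origin on a cart in front of the work surface, level with it; the furniture and walls round the work are solid. World frame = base frame: x ahead of the robot, y to its left, z up, the work surface at z = 0. Lengths are in m, angles in degrees, forces in N, time in s.
With the tool pointing down it reaches from about 0.35 to 0.9 m from the base axis. Payload 19.9 kg.
Tool frame: the origin (TCP) lies at the very end of the fingers, on their centre line; the grasp point (between the pads) lies arm.hold_point_z behind it (arm.hold_point_z is the distance from the TCP to the grasp point, in m); z points along the fingers, y is the direction in which the jaws open and shut (so a half turn about z gives the same grasp; the last joint's range is limited). The gripper opens to 94 mm and grips with 3 to 60 N. Pads are 16 mm wide; open, the fingers measure 119 mm over their backs; the gripper's body (75 mm by 177 mm) begins 78 mm behind the grasp point.
Start: joints at [65.117, 23.915, -0.59, 92.452, 0.269, 63.638, -3.037], TCP at [0.239, -0.577, 0.205] pointing down, gripper open.
Joint ranges: [-161.28, 161.28], [-22.2, 115.67], [-73.04, 71.86], [3.21, 147.25], [-68.34, 248.33], [10.77, 114.83], [-161.83, 161.83]. Speed limits (degrees/s): [108.29, 108.29, 136.94, 136.94, 172.46, 172.46, 172.46].

INTERFACE

Orientations are given as a 3x3 rotation matrix whose columns are the frame's x, y, z axes.
In Python, from station import monitor, vision, arm, boxes_of, regions_of, pinpoint gives the robot as it stands. The module is installed in compiled form; this text tells all that it offers.
- The arm moves only by the tool play_rows, never from a script. Its argument "increments" is a list of rows, each an object of numbers: "grip": the closure, from -1 (fully open) to 1 (shut), so that 0 is half open; "tx", "ty", "tz": the shift along the world's x, y, z in m; "roll": the turn about the world's z in degrees. A call has exactly 10 rows; each row shifts and turns the commanded pose from where the row before left it; what a row does not reach is not made up. A row lasts 1/12 s, in which the tool goes at most 41.7 mm and 7.16 degrees, less where a joint would pass 70% of its speed; a pose out of reach is approached as far as the arm can. A call with a gripper value outside its range is refused whole. The fingers move at their own pace and stop on an object; "grip_force" is the grip in N (left out, the last holds). Time passes only in rows, so rows that do not move let the fingers close, or fill a call up. It gives the time, the measured TCP pose, the force and the opening at its end, in the units of the state.
- monitor.sense(): the state, without advancing time (a new reading comes with each control period).
- vision.get_image(name): name is "scene" or "side" or "wrist"; returns a dict with "pixels" (480x640x3 uint8, blue, green, red), "z_map" (480x640 float32, m along the optical axis (not along the pixel's ray), 0 where there is no reading), "fov_y" (degrees; the focal length in pixels is half the picture's height over the tangent of half this angle, whatever the lens; pixels are square), "cx", "cy" (the principal point, pixels), "rvec" (rotation vector, rad) and "tvec" (3), from world to camera coordinates, as OpenCV has them. Camera axes: x right, y down, z forward; pixel columns grow to the right and rows downward; lengths in m; the calibration is good to about 2 mm. A picture is of the moment at which its call begins.
- arm.close_job(): hands the job in, once; it reports no verdict.
Trained networks look in a picture, given as the dict that the camera call returned (one of the last four; its "shot" number tells which), for a name from the list of things; names that differ only in an ending like _2 or _b are one class to them, and where a whole thing is asked for, a point or a joint stands for the part that bears it (a point fixed in the world has none). Each returns a list of dicts, best first, with "confidence" (0 to 1); they miss things now and then, are a little off and sometimes report something else, mostly with a low value. They report only what shows in the picture. A call takes as long as a camera call.
- boxes_of(picture, name): "location" ([x, y, z] in m, in the coordinates of the camera as it stood for that picture, good to about 4 mm: the middle of the surface that is visible of it).
- regions_of(picture, name): "pixels" (480x640 bool, what is visible of it).
- pinpoint(picture, name): "location" ([x, y, z] in m, in the coordinates of the camera as it stood for that picture, good to about 4 mm: a listed point, or the origin of a listed thing).
The state is a dict: "time_s": time; "q": joint angles; "qvel": joint speeds; "joint_efforts": joint torques, N m; "ee_pos": TCP position; "tool_rot": TCP orientation; "wrist_force": force on the tool from outside, world axes, zero at the start; "torque": the same for the moment, N m; "finger_gap": opening from 0.0 (shut) to 1.0 (fully open).
Only numpy, scipy, OpenCV 4.12 (cv2) and the standard library are available. Lean on these libraries where they do the work, as an engineer would, in place of code of your own. Each camera call takes 0.05 s, during which the arm holds its last target.

## Working session

There is one attempt and no reset: what is moved stays moved. The work goes in short steps, Python scripts to look and compute and a tool call to move; the robot and the scene stay as the last step left them, time stands still between calls to the robot, and variables do not carry over. Pictures are saved under pics/ and viewed, and the job is handed in when it is done.

Besides the shell and the picture viewer there is one more tool, called after ">>>" as a command line: name --argument value ..., lists and objects as JSON in quotes. play_rows: Moves the arm, as the interface text tells. Its arguments: {"type":"object","properties":{"increments":{"type":"array"},"grip_force":{"type":"number"}},"required":["increments"]}

```bash
mkdir -p pics
cat > h.py <<'E'
import numpy as np, cv2
from station import monitor, vision, arm, boxes_of, regions_of, pinpoint
def R(p): return cv2.Rodrigues(np.array(p["rvec"],float))[0]
def w(p,c): return R(p).T@(np.array(c,float)-np.array(p["tvec"],float).ravel())
def f(p): return 240/np.tan(np.radians(p["fov_y"])/2)
def px(p,W):
    c=R(p)@np.array(W)+np.array(p["tvec"]).ravel(); return c[:2]/c[2]*f(p)+[p["cx"],p["cy"]]
def depr(p,u,v):
    z=p["z_map"][v,u]; return w(p,[(u-p["cx"])/f(p)*z,(v-p["cy"])/f(p)*z,z])
E
python3 - <<'E'
from h import *
s=monitor.sense(); print(s["time_s"],s["ee_pos"],s["finger_gap"],s["wrist_force"],arm.hold_point_z); print(np.round(s["tool_rot"],3))
names="jig spring_pivot spring_strap strap_eye strap_slot anchor_rail anchor_mid puller_handle puller puller_tip puller_stand stand_mouth nose_pliers fuse_pack tape_roll tweezers test_pcb".split()
for c in ["scene","side","wrist"]:
    p=vision.get_image(c); cv2.imwrite(f"pics/{c}0.png",p["pixels"]); print(c,f(p),R(p).T@-np.array(p["tvec"]).ravel())
    for n in names:
        try:
            r=pinpoint(p,n)
            print(n,[(np.round(w(p,x["location"]),4).tolist(),round(x["confidence"],2)) for x in r[:2]])
        except Exception as e: print(n,e)
print(monitor.sense()["time_s"])
E
```

```text
0.0 [ 0.23909564 -0.57706501  0.20481663] 0.9977544375940351 [ 0.38089736 -0.07591546  0.13723024] 0.0188
[[ 0.924  0.383 -0.001]
 [ 0.383 -0.924  0.001]
 [-0.    -0.001 -1.   ]]
scene 457.34148154213943 [0.13808376 0.39265478 0.84958341]
jig [([0.567, -0.0521, 0.0041], 0.93)]
spring_pivot []
spring_strap [([0.5837, -0.1387, 0.036], 0.76), ([0.4941, -0.3571, 0.0024], 0.17)]
strap_eye [([0.5534, -0.0385, 0.058], 0.72)]
strap_slot [([0.5528, -0.0532, 0.0553], 0.61)]
anchor_rail [([0.5003, -0.3621, 0.0037], 0.73), ([0.5608, -0.021, 0.0058], 0.67)]
anchor_mid [([0.5585, -0.0168, 0.0486], 0.98)]
puller_handle [([0.4946, -0.3572, 0.0586], 0.84)]
puller [([0.4971, -0.3547, 0.0029], 0.76)]
puller_tip [([0.4965, -0.3593, 0.0009], 0.76), ([0.4942, -0.3567, 0.0642], 0.39)]
puller_stand [([0.4984, -0.3553, 0.0036], 0.57), ([0.5523, -0.2035, 0.0027], 0.53)]
stand_mouth [([0.4885, -0.3554, 0.0348], 0.83)]
nose_pliers [([0.758, -0.0359, 0.0017], 0.97)]
fuse_pack [([0.7327, -0.177, -0.0049], 0.58)]
tape_roll [([0.6875, -0.3514, 0.0018], 0.92)]
tweezers [([0.5505, -0.2035, 0.0042], 0.65)]
test_pcb [(
[... 836 characters left out ...]
91, -0.3541, 0.0361], 0.83), ([0.495, -0.3556, 0.0624], 0.63)]
nose_pliers [([0.7591, -0.0331, -0.0019], 0.83), ([0.4905, -0.3523, -0.0035], 0.45)]
fuse_pack [([0.7304, -0.177, -0.0006], 0.57)]
tape_roll [([0.6921, -0.3502, -0.0025], 0.71), ([0.5669, -0.0521, -0.0023], 0.38)]
tweezers [([0.5528, -0.2066, 0.0039], 0.58)]
test_pcb [([0.4066, 0.0852, -0.0021], 0.83), ([0.4914, -0.3567, 0.0633], 0.17)]
wrist 344.84794836632125 [ 0.29844642 -0.55182408  0.3842672 ]
jig []
spring_pivot []
spring_strap []
strap_eye []
strap_slot []
anchor_rail []
anchor_mid []
puller_handle []
puller []
puller_tip []
puller_stand []
stand_mouth []
nose_pliers []
fuse_pack []
tape_roll []
tweezers []
test_pcb []
2.7
```

View images.

View pics/scene0.png

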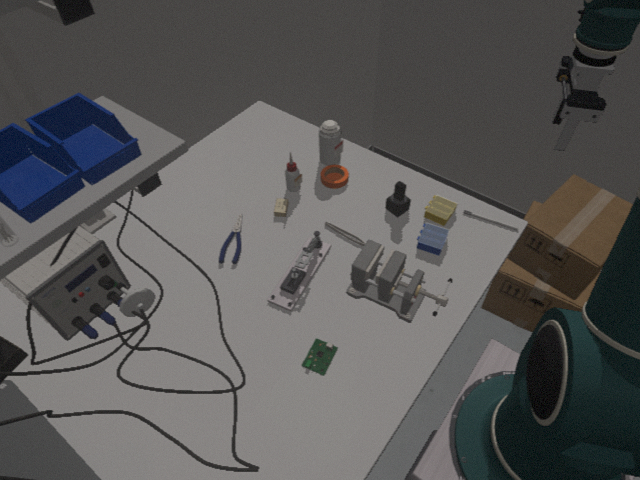

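View pics/side0.png

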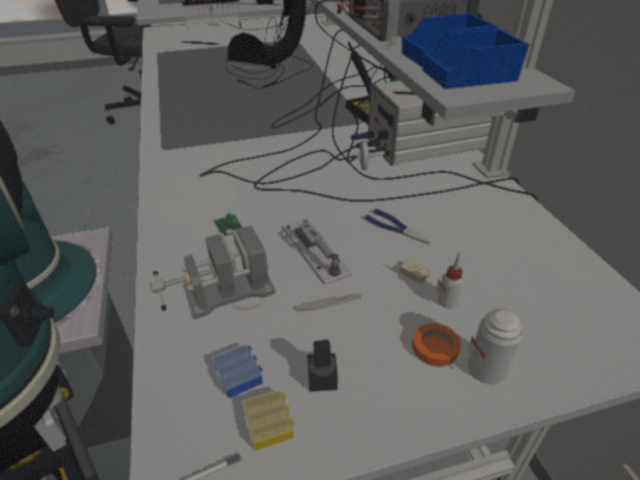

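Run:
```python
from h import *
def cloud(p,c,r):
    z=p["z_map"]; v,u=np.nonzero(z>0); zz=z[v,u]; C=np.stack([(u-p["cx"])/f(p)*zz,(v-p["cy"])/f(p)*zz,zz],1)
    W=(C-np.array(p["tvec"]).ravel())@R(p); m=np.hypot(W[:,0]-c[0],W[:,1]-c[1])<r; return W[m]
for c in ["scene","side"]:
    p=vision.get_image(c)
    W=cloud(p,(0.493,-0.355),0.05); t=W[W[:,2]>0.078]; print(len(t),t[:,2].max(),t.mean(0)); 
    if len(t)>5: print(cv2.minAreaRect((t[:,:2]*1000).astype(np.float32)))
    W=cloud(p,(0.45,-0.1),0.12); print('vise',np.percentile(W[:,2],[90,99,100]))
    t=W[W[:,2]>0.05]; print(t.min(0),t.max(0))
    u,v=px(p,(0.56,-0.07,.04)); 
    for nm,q in [("jig",(0.56,-0.07,.04)),("st",(0.493,-.355,.05))]:
        u,v=px(p,q).astype(int); cv2.imwrite(f"pics/{c}_{nm}.png",cv2.resize(p["pixels"][v-45:v+45,u-60:u+60],None,fx=6,fy=6,interpolation=3))
```

```text
71 0.08930921009548065 [ 0.49197991 -0.3528195   0.08474965]
((492.3894348144531, -354.8963928222656), (19.722017288208008, 23.873188018798828), 73.40336608886719)
vise [0.10747843 0.11057795 0.1136656 ]
[ 0.33056369 -0.16204528  0.05007521] [ 0.56941017 -0.03177899  0.1136656 ]
205 0.08810771381209098 [ 0.49270118 -0.3574398   0.08474581]
((493.1747741699219, -355.6214599609375), (18.100385665893555, 23.753679275512695), 80.13756561279297)
vise [0.10673644 0.10925512 0.11118208]
[ 0.33026568 -0.16428915  0.05000097] [ 0.56934148 -0.03055564  0.11118208]
```

>>> play_rows --increments '[{"tx": 0.03,"ty": 0.03,"grip": 0},{"tx": 0.03,"ty": 0.03,"grip": 0},{"tx": 0.03,"ty": 0.03,"grip": 0},{"tx": 0.03,"ty": 0.03,"grip": 0},{"tx": 0.03,"ty": 0.03,"grip": 0},{"tx": 0.03,"ty": 0.03,"grip": 0},{"tx": 0.02,"ty": 0.02,"grip": 0},{"tx": 0,"ty": 0,"grip": 0},{"tx": 0,"ty": 0,"grip": 0},{"tx": 0,"ty": 0,"grip": 0}]' --grip_force 30

```text
schema error: expected keys grip, tx, ty, tz, roll
```

>>> play_rows --increments '[{"tx": 0.03,"ty": 0.03,"tz": 0,"roll": -3.3,"grip": -0.2},{"tx": 0.03,"ty": 0.03,"tz": 0,"roll": -3.3,"grip": -0.2},{"tx": 0.03,"ty": 0.03,"tz": 0,"roll": -3.3,"grip": -0.2},{"tx": 0.03,"ty": 0.03,"tz": 0,"roll": -3.3,"grip": -0.2},{"tx": 0.03,"ty": 0.03,"tz": 0,"roll": -3.3,"grip": -0.2},{"tx": 0.03,"ty": 0.03,"tz": 0,"roll": -3.3,"grip": -0.2},{"tx": 0.02,"ty": 0.02,"tz": 0,"roll": -3.3,"grip": -0.2},{"tx": 0,"ty": 0,"tz": 0,"roll": -3.3,"grip": -0.2},{"tx": 0,"ty": 0,"tz": 0,"roll": -3.3,"grip": -0.2},{"tx": 0,"ty": 0,"tz": 0,"roll": -3.3,"grip": -0.2}]' --grip_force 30

```text
time_s: 3.63
ee_pos: [0.4365, -0.3801, 0.2055]
tool_rot: [[0.983, -0.184, 0.0], [-0.184, -0.983, 0.0], [0.0, -0.0, -1.0]]
wrist_force: [-1.3, 0.0, -0.2]
finger_gap: 0.603
```

View pics/scene_jig.png

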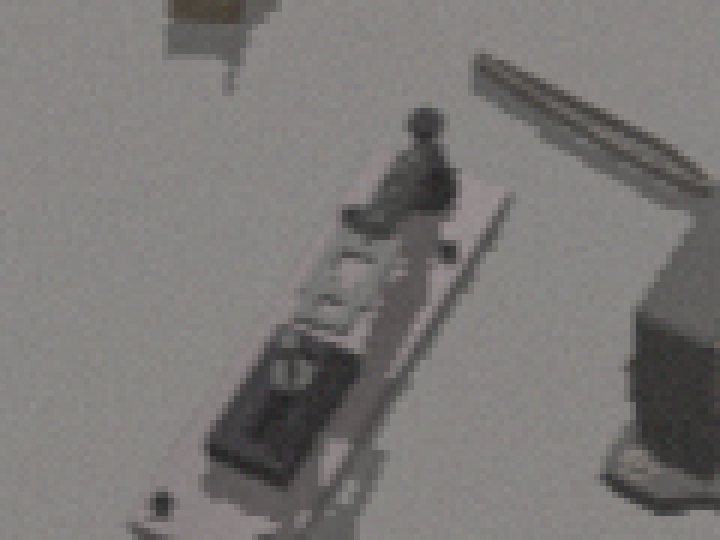

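View pics/side_jig.png

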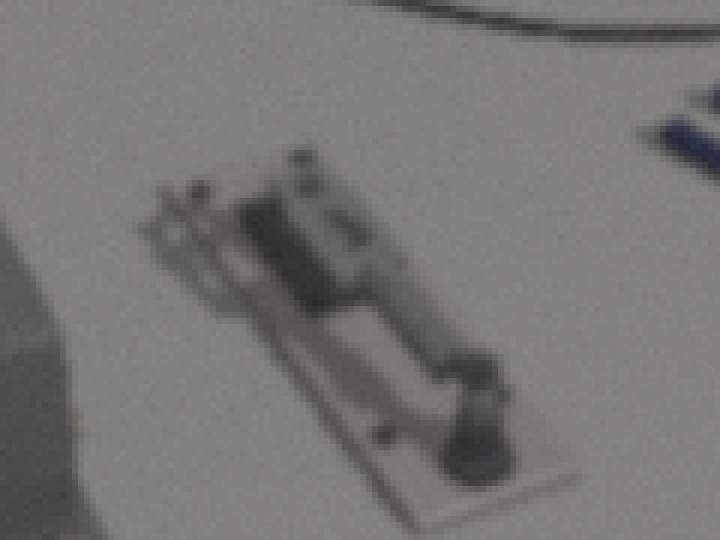

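Run:
```python
from h import *
s=monitor.sense(); print(s["time_s"],s["ee_pos"],s["finger_gap"],s["wrist_force"]); print(np.round(s["tool_rot"],3))
p=vision.get_image("wrist"); cv2.imwrite("pics/w1.png",p["pixels"])
for n in ["puller_handle","stand_mouth"]:
    print(n,[(np.round(w(p,x["location"]),4).tolist(),round(x["confidence"],2)) for x in pinpoint(p,n)[:2]])
```

```text
3.6333 [ 0.436481   -0.38008727  0.20545899] 0.6029641168801115 [-1.31207982  0.01543804 -0.22516565]
[[ 0.983 -0.184  0.   ]
 [-0.184 -0.983  0.   ]
 [ 0.    -0.    -1.   ]]
puller_handle [([0.4919, -0.3556, 0.0661], 0.93)]
stand_mouth [([0.5842, -0.1363, 0.0284], 0.41)]
```

View pics/w1.png

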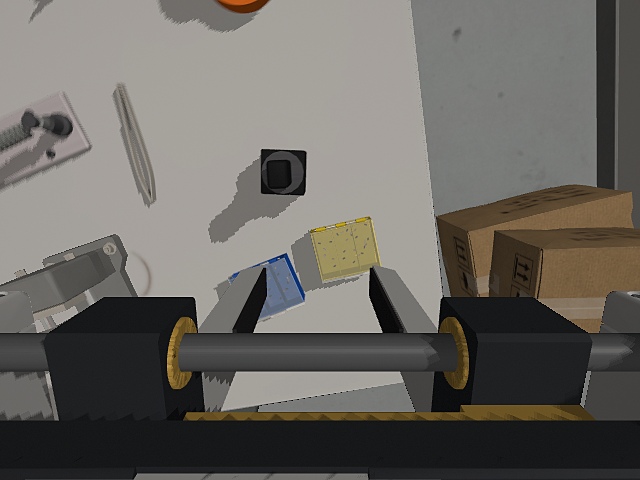

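>>> play_rows --increments '[{"tx": 0.028,"ty": 0.0125,"tz": 0,"roll": 0,"grip": -0.2},{"tx": 0.028,"ty": 0.012,"tz": 0,"roll": 0,"grip": -0.2},{"tx": 0,"ty": 0,"tz": -0.02,"roll": 0,"grip": -0.2},{"tx": 0,"ty": 0,"tz": -0.035,"roll": 0,"grip": -0.2},{"tx": 0,"ty": 0,"tz": -0.035,"roll": 0,"grip": -0.2},{"tx": 0,"ty": 0,"tz": -0.035,"roll": 0,"grip": -0.2},{"tx": 0,"ty": 0,"tz": -0.025,"roll": 0,"grip": -0.2},{"tx": 0,"ty": 0,"tz": -0.009,"roll": 0,"grip": -0.2},{"tx": 0,"ty": 0,"tz": 0,"roll": 0,"grip": -0.2},{"tx": 0,"ty": 0,"tz": 0,"roll": 0,"grip": 0.2}]' --grip_force 30

```text
time_s: 4.62
ee_pos: [0.4924, -0.3565, 0.0474]
tool_rot: [[0.983, -0.181, 0.001], [-0.181, -0.983, -0.0], [0.001, 0.0, -1.0]]
wrist_force: [-0.8, 0.6, -0.5]
finger_gap: 0.562
```

>>> play_rows --increments '[{"tx": 0,"ty": 0,"tz": 0,"roll": 0,"grip": 0.6},{"tx": 0,"ty": 0,"tz": 0,"roll": 0,"grip": 0.8},{"tx": 0,"ty": 0,"tz": 0,"roll": 0,"grip": 1},{"tx": 0,"ty": 0,"tz": 0,"roll": 0,"grip": 1},{"tx": 0,"ty": 0,"tz": 0,"roll": 0,"grip": 1},{"tx": 0,"ty": 0,"tz": 0,"roll": 0,"grip": 1},{"tx": 0,"ty": 0,"tz": 0,"roll": 0,"grip": 1},{"tx": 0,"ty": 0,"tz": 0,"roll": 0,"grip": 1},{"tx": 0,"ty": 0,"tz": 0,"roll": 0,"grip": 1},{"tx": 0,"ty": 0,"tz": 0,"roll": 0,"grip": 1}]' --grip_force 40

```text
time_s: 5.45
ee_pos: [0.4924, -0.3558, 0.0469]
tool_rot: [[0.983, -0.182, 0.001], [-0.182, -0.983, 0.0], [0.0, -0.0, -1.0]]
wrist_force: [-0.5, 3.2, 6.9]
finger_gap: 0.185
```

Run:
```python
from h import *
s=monitor.sense(); print(s["time_s"],s["ee_pos"],s["finger_gap"],s["wrist_force"],s["torque"])
a=np.load if 0 else None
for c in ["scene","side"]:
    p=vision.get_image(c)
    P={}
    for n in ["jig","anchor_mid","spring_pivot","strap_eye"]:
        r=pinpoint(p,n)
        if r: P[n]=w(p,r[0]["location"]); print(c,n,np.round(P[n],4))
    np.savez(f"{c}.npz",pix=p["pixels"],z=p["z_map"],rvec=p["rvec"],tvec=p["tvec"],fov_y=p["fov_y"],cx=p["cx"],cy=p["cy"])
    # fit jig plate rectangle
    z=p["z_map"]; v,u=np.nonzero(z>0); zz=z[v,u]; C=np.stack([(u-p["cx"])/f(p)*zz,(v-p["cy"])/f(p)*zz,zz],1)
    W=(C-np.array(p["tvec"]).ravel())@R(p)
    m=(np.abs(W[:,0]-.565)<.1)&(np.abs(W[:,1]+.05)<.13)&(W[:,2]>.005)&(W[:,2]<.011)
    g=np.median(p["pixels"].reshape(-1,3),0); print(m.sum())
    t=W[m]; print(cv2.minAreaRect((t[:,:2]*1000).astype(np.float32)))
```

```text
5.45 [ 0.49242071 -0.35575541  0.04687864] 0.18519353176424058 [-0.48947279  3.17184919  6.86240367] [0.93318869 0.18012905 0.05019356]
scene jig [ 0.5669 -0.0518  0.006 ]
scene anchor_mid [ 7.587e-01 -3.700e-02 -3.000e-04]
scene spring_pivot [ 0.5784 -0.1369  0.0382]
scene strap_eye [ 0.5535 -0.0391  0.0589]
1104
((564.8089599609375, -48.93408203125), (185.95819091796875, 249.16140747070312), 5.5784759521484375)
side anchor_mid [ 0.4911 -0.3553  0.0025]
6
((608.8558959960938, -143.37002563476562), (3.8451437950134277, 3.7655980587005615), 18.203168869018555)
```

>>> play_rows --increments '[{"tx": 0,"ty": 0,"tz": 0.01,"roll": 0,"grip": 1},{"tx": 0,"ty": 0,"tz": 0.02,"roll": 0,"grip": 1},{"tx": 0,"ty": 0,"tz": 0.03,"roll": 0,"grip": 1},{"tx": 0,"ty": 0,"tz": 0.03,"roll": 0,"grip": 1},{"tx": 0,"ty": 0,"tz": 0.03,"roll": 0,"grip": 1},{"tx": 0,"ty": 0.015,"tz": 0.03,"roll": 0,"grip": 1},{"tx": -0.005,"ty": 0.035,"tz": 0,"roll": 0,"grip": 1},{"tx": -0.005,"ty": 0.035,"tz": 0,"roll": 0,"grip": 1},{"tx": -0.005,"ty": 0.035,"tz": 0,"roll": 0,"grip": 1},{"tx": -0.005,"ty": 0.035,"tz": 0,"roll": 0,"grip": 1}]' --grip_force 50

```text
time_s: 6.78
ee_pos: [0.4714, -0.1998, 0.1972]
tool_rot: [[0.983, -0.182, 0.001], [-0.182, -0.983, -0.0], [0.001, 0.0, -1.0]]
wrist_force: [0.9, 0.3, -0.3]
finger_gap: 0.187
```

>>> play_rows --increments '[{"tx": -0.005,"ty": 0.035,"tz": 0,"roll": 0,"grip": 1},{"tx": -0.005,"ty": 0.035,"tz": 0,"roll": 0,"grip": 1},{"tx": 0,"ty": 0.035,"tz": 0,"roll": 0,"grip": 1},{"tx": 0,"ty": 0.035,"tz": 0,"roll": 0,"grip": 1},{"tx": 0,"ty": 0,"tz": 0,"roll": 0,"grip": 1},{"tx": 0,"ty": 0,"tz": 0,"roll": 0,"grip": 1},{"tx": 0,"ty": 0,"tz": 0,"roll": 0,"grip": 1},{"tx": 0,"ty": 0,"tz": 0,"roll": 0,"grip": 1},{"tx": 0,"ty": 0,"tz": 0,"roll": 0,"grip": 1},{"tx": 0,"ty": 0,"tz": 0,"roll": 0,"grip": 1}]' --grip_force 50

```text
time_s: 7.62
ee_pos: [0.462, -0.0619, 0.1964]
tool_rot: [[0.983, -0.184, -0.0], [-0.184, -0.983, -0.0], [-0.0, 0.0, -1.0]]
wrist_force: [-0.3, -0.3, -0.9]
finger_gap: 0.188
```

Run:
```python
from h import *
s=monitor.sense(); print(s["time_s"],s["ee_pos"],s["finger_gap"],s["wrist_force"]); print(np.round(s["tool_rot"],4))
p=vision.get_image("wrist"); cv2.imwrite("pics/w2.png",p["pixels"])
np.savez("w2.npz",pix=p["pixels"],z_map=p["z_map"],rvec=p["rvec"],tvec=p["tvec"],fov_y=p["fov_y"],cx=p["cx"],cy=p["cy"])
for n in ["jig","anchor_mid","anchor_rail","spring_pivot","strap_eye","strap_slot","puller_tip"]:
    print(n,[(np.round(w(p,x["location"]),4).tolist(),round(x["confidence"],2)) for x in pinpoint(p,n)[:2]])
```

```text
7.6167 [ 0.46196916 -0.0619064   0.19642059] 0.18813323745865695 [-0.32370567 -0.25617827 -0.86637028]
[[ 9.830e-01 -1.835e-01 -1.000e-04]
 [-1.835e-01 -9.830e-01 -0.000e+00]
 [-1.000e-04  0.000e+00 -1.000e+00]]
jig [([0.5826, -0.1359, 0.0318], 0.3), ([0.4958, -0.3522, -0.0004], 0.23)]
anchor_mid [([0.5579, -0.0159, 0.0403], 0.69), ([0.4919, -0.3554, 0.0357], 0.52)]
anchor_rail [([0.5585, -0.0192, 0.0058], 0.94), ([0.549, -0.2052, -0.0032], 0.53)]
spring_pivot [([0.5825, -0.1356, 0.0301], 0.93)]
strap_eye [([0.5524, -0.038, 0.0529], 0.68), ([0.5816, -0.1335, 0.0315], 0.46)]
strap_slot [([0.557, -0.0528, 0.0514], 0.71), ([0.5598, -0.0148, 0.0431], 0.64)]
puller_tip []
```

View pics/w2.png

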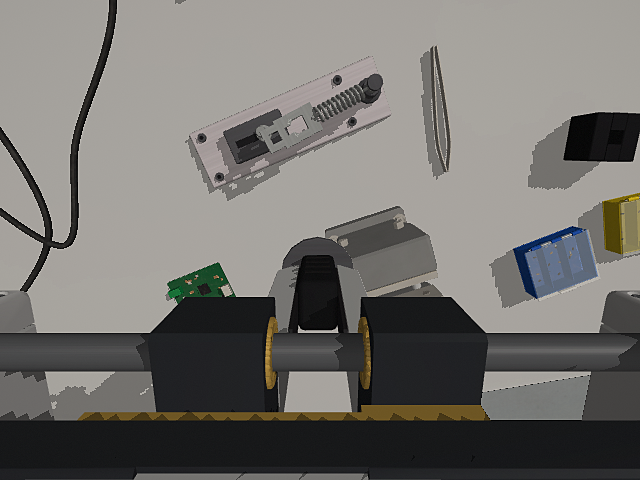

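Run:
```python
from h import *
d=np.load("w2.npz"); im=d["pix"][50:195,180:400]; cv2.imwrite("pics/w2c.png",cv2.resize(im,None,fx=3.6,fy=3.6,interpolation=2))
```

```text
(no output)
```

View pics/w2c.png

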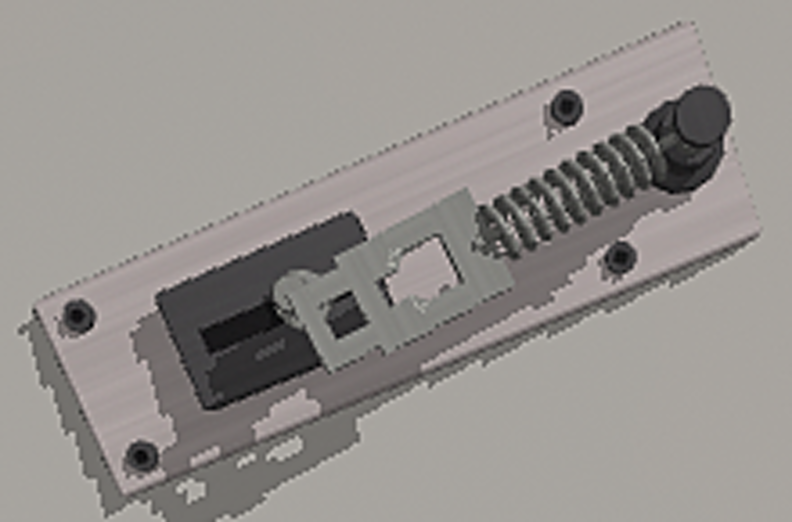

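```bash
cat >> h.py <<'E'
def ld(fn):
    d=np.load(fn); return {k:d[k] for k in d.files}
def onz(p,u,v,z):
    """backproject pixel to world plane z"""
    r=R(p).T@np.array([(u-p["cx"])/f(p),(v-p["cy"])/f(p),1.]); o=-R(p).T@np.array(p["tvec"],float).ravel()
    return o+r*(z-o[2])/r[2]
E
python3 - <<'E'
from h import *
p=ld("w2.npz")
def b(x,y,z): return onz(p,x/3.6+180,y/3.6+50,z)
TL,BL,TR,BR=[b(x,y,.008)[:2] for x,y in [(33,307),(120,495),(693,22),(760,232)]]
print(TL,BL,TR,BR)
A=np.array([TR,BR,TL,BL]); S=np.array([[-.1,-.03],[-.1,.03],[.1,-.03],[.1,.03]])
# orientation: jig x towards rail; determine y by rotation
for s in (1,-1):
    T=S*[1,s]; a=A-A.mean(0); H=T.T@a; U,_,V=np.linalg.svd(H); D=np.diag([1,np.sign(np.linalg.det(V.T@U.T))]); Q=V.T@D@U.T
    res=a-T@Q.T; print(s,A.mean(0),np.degrees(np.arctan2(Q[1,0],Q[0,0])),np.abs(res).max())
np.set_printoptions(suppress=True,precision=4)
c=A.mean(0); 
for s in (1,):
    pass
ang=None
T=S*[1,-1]
import itertools
best=None
for s in (1,-1):
    T=S*[1,s];a=A-c;H=T.T@a;U,_,V=np.linalg.svd(H);D=np.diag([1,np.sign(np.linalg.det(V.T@U.T))]);Q=V.T@D@U.T;e=np.abs(a-T@Q.T).max()
    if best is None or e<best[0]: best=(e,Q)
Q=best[1]; np.savez("jig.npz",c=c,Q=Q)
J=lambda W:Q.T@(W[:2]-c)
print("pivot world",c+Q@[-.085,0],"rail",c+Q@[.034,0])
# post head: circle through visible edge at z .045
for q in [(274,290),(297,270),(280,278),(315,276),(281,308),(300,318)]: print("head",q,J(b(*q,.045)))
for q in [(348,317),(326,310),(354,292),(370,326),(342,342)]: print("eye",q,b(*q,.057),J(b(*q,.057)))
for q in [(158,293),(352,213),(205,408)]: print("rail",J(b(*q,.020)))
for q in [(700,117)]: print("pillar",J(b(*q,.045)))
z=p["z_map"]; print([ (q,depr(p,int(q[0]/3.6+180),int(q[1]/3.6+50))) for q in [(292,300),(380,330),(450,215),(345,345),(250,260),(250,370)]])
E
```

```text
[0.57294217 0.05155954] [0.51703813 0.04053855] [ 0.61169073 -0.14353547] [ 0.55505182 -0.15401755]
1 [ 0.56418071 -0.05136373] 101.11858628684485 0.0015783520749932528
-1 [ 0.56418071 -0.05136373] 101.17576255429499 0.05794195077533884
pivot world [ 0.5806 -0.1348] rail [ 0.5576 -0.018 ]
head (274, 290) [ 0.029  -0.0023]
head (297, 270) [ 0.0216 -0.0046]
head (280, 278) [ 0.0264 -0.0044]
head (315, 276) [ 0.018  -0.0016]
head (281, 308) [0.0292 0.0023]
head (300, 318) [0.0256 0.0064]
eye (348, 317) [ 0.55   -0.0408  0.057 ] [0.0131 0.0119]
eye (326, 310) [ 0.5526 -0.0358  0.057 ] [0.0175 0.0083]
eye (354, 292) [ 0.5555 -0.0435  0.057 ] [0.0094 0.007 ]
eye (370, 326) [ 0.5469 -0.0457  0.057 ] [0.0089 0.0158]
eye (342, 342) [ 0.5445 -0.0381  0.057 ] [0.0168 0.0168]
rail [ 0.0621 -0.0168]
rail [ 0.0046 -0.0161]
rail [0.063 0.016]
pillar [-0.0854 -0.0008]
[((292, 300), array([ 0.5564, -0.0285,  0.0602])), ((380, 330), array([ 0.5462, -0.0475,  0.0569])), ((450, 215), array([ 0.5702, -0.0701,  0.05  ])), ((345, 345), array([ 0.5444, -0.0382,  0.0583])), ((250, 260), array([ 0.5727, -0.0135,  0.0198])), ((250, 370), array([ 0.5449, -0.007 ,  0.0199]))]
```

Run:
```python
from h import *
np.set_printoptions(suppress=True,precision=4,linewidth=200)
p=ld("w2.npz"); j=np.load("jig.npz"); Q,c=j["Q"],j["c"]; J=lambda W:np.r_[Q.T@(W[:2]-c),W[2]]
for v in range(122,142,2):
    print(v,[ "%.1f"%(1000*depr(p,u,v)[2]) for u in range(250,292,3)])
s=ld("scene.npz"); s["z_map"]=s["z"]
q=px(s,(0.56,-0.07,.04)).astype(int); 
for x,y in [(292,372),(292,352),(270,367),(314,367)]:
    u,v=q[0]-60+x/6,q[1]-45+y/6; print((u,v),J(onz(s,u,v,.045)),J(depr(s,int(round(u)),int(round(v)))))
for v in range(266,290,2): print(v,["%.0f"%(1000*depr(s,u,v)[2]) for u in range(280,312,2)])
im=s["pix"][q[1]-35:q[1]+35,q[0]-40:q[0]+40]; print(q); cv2.imwrite("pics/sc.png",cv2.resize(im,None,fx=8,fy=8,interpolation=0))
```

```text
122 ['19.9', '19.9', '18.6', '18.8', '20.5', '20.3', '21.0', '19.7', '56.7', '55.9', '55.0', '54.3', '55.2', '54.1']
124 ['18.3', '19.1', '18.1', '20.6', '19.2', '19.0', '19.1', '20.7', '57.9', '56.2', '56.1', '55.8', '54.4', '53.1']
126 ['20.2', '20.4', '19.6', '42.4', '23.2', '23.4', '23.1', '58.4', '56.6', '57.2', '57.6', '55.3', '54.9', '7.0']
128 ['19.4', '20.5', '42.7', '43.5', '44.1', '24.0', '58.9', '57.6', '57.0', '56.4', '55.9', '55.8', '15.8', '8.4']
130 ['19.2', '19.7', '45.0', '44.7', '59.6', '58.1', '59.5', '57.0', '57.7', '57.3', '56.5', '56.8', '19.1', '9.2']
132 ['19.2', '19.4', '44.6', '44.8', '60.0', '58.9', '58.9', '58.2', '55.4', '19.6', '56.5', '54.8', '55.5', '6.6']
134 ['19.8', '20.6', '42.7', '43.6', '59.9', '58.9', '58.2', '23.9', '20.9', '19.1', '57.0', '54.8', '55.6', '8.1']
136 ['18.7', '20.3', '19.9', '44.7', '60.8', '59.8', '58.5', '22.5', '19.2', '19.8', '57.5', '58.1', '53.7', '55.9']
138 ['20.5', '20.0', '19.7', '23.8', '24.3', '58.3', '59.8', '18.7', '19.7', '18.9', '19.4', '55.5', '55.0', '55.9']
140 ['20.1', '19.8', '20.0', '20.2', '23.2', '59.2',
[... 934 characters left out ...]
'13', '9', '11']
276 ['3', '-0', '10', '9', '21', '21', '26', '26', '23', '23', '22', '22', '16', '7', '8', '8']
278 ['2', '10', '8', '21', '23', '23', '22', '25', '21', '20', '19', '18', '11', '9', '9', '8']
280 ['2', '9', '21', '21', '22', '21', '20', '22', '20', '20', '21', '13', '10', '8', '9', '3']
282 ['9', '8', '22', '20', '19', '18', '19', '20', '20', '21', '17', '10', '9', '12', '8', '3']
284 ['8', '22', '23', '20', '22', '22', '22', '19', '21', '17', '9', '10', '8', '8', '1', '-0']
286 ['19', '23', '21', '20', '20', '21', '22', '20', '20', '13', '850', '9', '9', '7', '3', '-1']
288 ['11', '15', '21', '21', '22', '20', '20', '19', '19', '10', '5', '9', '8', '-2', '3', '2']
[306 258]
```

View pics/sc.png

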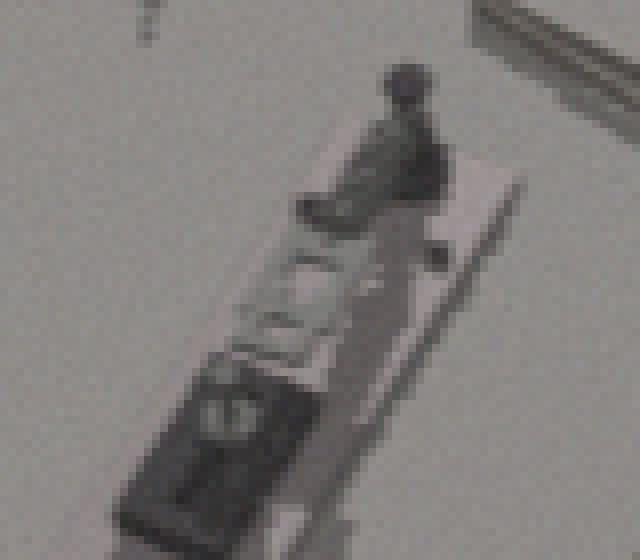

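Run:
```python
from h import *
np.set_printoptions(suppress=True,precision=4,linewidth=200)
p=ld("w2.npz"); j=np.load("jig.npz"); Q,c=j["Q"],j["c"]
for u,v in [(325,235),(402,207),(437,275),(280,135)]: print(onz(p,u,v,.11))
print(c+Q@[.0242,0])
```

```text
[ 0.4671 -0.0682  0.11  ]
[ 0.478  -0.1306  0.11  ]
[ 0.418  -0.1513  0.11  ]
[ 0.5475 -0.0491  0.11  ]
[ 0.5595 -0.0276]
```

>>> play_rows --increments '[{"tx": 0.03,"ty": 0.01,"tz": 0,"roll": 0,"grip": 1},{"tx": 0.03,"ty": 0.01,"tz": 0,"roll": 0,"grip": 1},{"tx": 0.028,"ty": 0.002,"tz": 0,"roll": 0,"grip": 1},{"tx": 0,"ty": 0,"tz": -0.03,"roll": 0,"grip": 1},{"tx": 0,"ty": 0,"tz": -0.03,"roll": 0,"grip": 1},{"tx": 0,"ty": 0,"tz": -0.02,"roll": 0,"grip": 1},{"tx": 0,"ty": 0,"tz": 0,"roll": 0,"grip": 1},{"tx": 0,"ty": 0,"tz": 0,"roll": 0,"grip": 1},{"tx": 0,"ty": 0,"tz": 0,"roll": 0,"grip": 1},{"tx": 0,"ty": 0,"tz": 0,"roll": 0,"grip": 1}]' --grip_force 50

```text
time_s: 8.85
ee_pos: [0.5509, -0.0392, 0.1181]
tool_rot: [[0.983, -0.182, 0.002], [-0.182, -0.983, -0.0], [0.002, -0.0, -1.0]]
wrist_force: [-0.4, 0.8, -0.6]
finger_gap: 0.185
```

Run:
```python
from h import *
s=monitor.sense(); print(s["time_s"],s["ee_pos"],s["finger_gap"],s["wrist_force"]); print(np.round(s["tool_rot"],4))
for cc in ["side","scene"]:
    p=vision.get_image(cc)
    np.savez(cc+"3.npz",pix=p["pixels"],z_map=p["z_map"],rvec=p["rvec"],tvec=p["tvec"],fov_y=p["fov_y"],cx=p["cx"],cy=p["cy"])
    for n in ["puller_tip","puller_handle","strap_eye"]:
        print(n,[(np.round(w(p,x["location"]),4).tolist(),round(x["confidence"],2)) for x in pinpoint(p,n)[:2]])
    u,v=px(p,s["ee_pos"]-[0,0,.02]).astype(int); cv2.imwrite(f"pics/{cc}3.png",cv2.resize(p["pixels"][v-40:v+40,u-50:u+50],None,fx=7,fy=7,interpolation=2))
    print(px(p,s["ee_pos"]-[0,0,.045])-[u-50,v-40],px(p,(.55,-.04,.0563))-[u-50,v-40])
```

```text
8.85 [ 0.55092474 -0.03916644  0.11809347] 0.18499614332658276 [-0.43311327  0.7679128  -0.63015885]
[[ 9.833e-01 -1.822e-01  2.400e-03]
 [-1.822e-01 -9.833e-01 -1.000e-04]
 [ 2.400e-03 -3.000e-04 -1.000e+00]]
puller_tip [([0.5494, -0.0417, 0.071], 0.83), ([0.5799, -0.1355, 0.0348], 0.21)]
puller_handle [([0.5492, -0.0377, 0.1362], 0.65)]
strap_eye [([0.4917, -0.3557, 0.0339], 0.61), ([0.5457, -0.0332, 0.0574], 0.56)]
[51.36961634 51.21072436] [51.27590179 58.27693432]
puller_tip [([0.5572, -0.042, 0.0742], 0.7)]
puller_handle [([0.55, -0.0426, 0.1335], 0.64)]
strap_eye [([0.5502, -0.0373, 0.0568], 0.68)]
[50.73592837 48.06816618] [51.7731965  52.73469562]
```

View pics/side3.png

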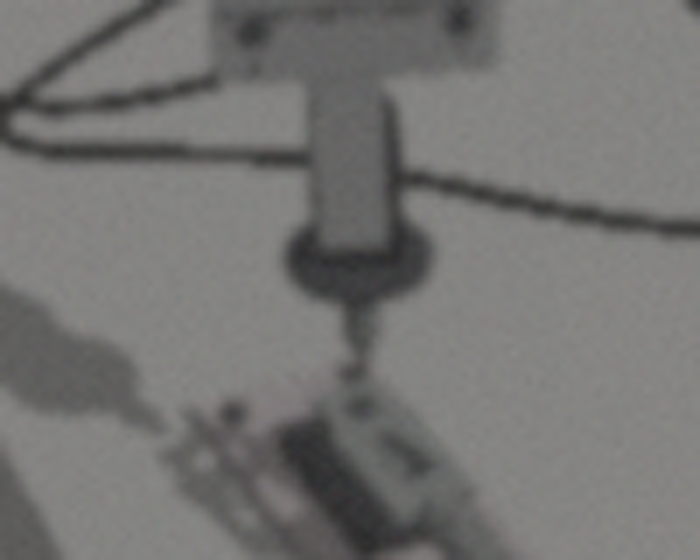

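View pics/scene3.png

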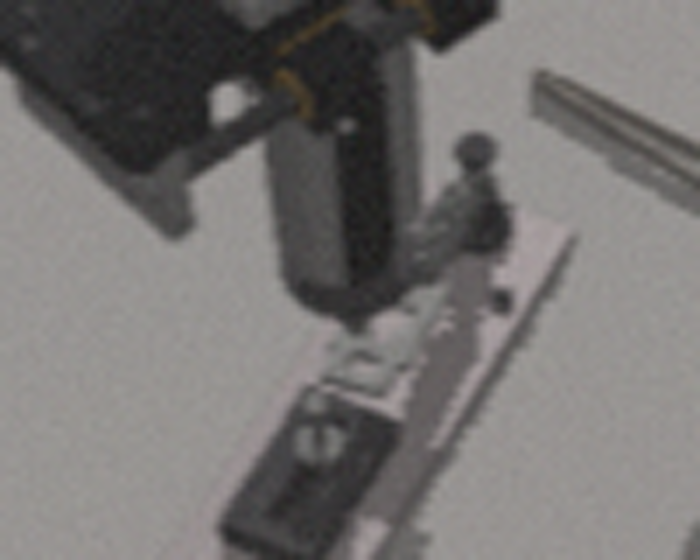

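>>> play_rows --increments '[{"tx": 0,"ty": 0,"tz": -0.004,"roll": 0,"grip": 1},{"tx": 0,"ty": 0,"tz": -0.004,"roll": 0,"grip": 1},{"tx": 0,"ty": 0,"tz": -0.004,"roll": 0,"grip": 1},{"tx": 0,"ty": 0,"tz": -0.003,"roll": 0,"grip": 1},{"tx": 0,"ty": 0,"tz": -0.003,"roll": 0,"grip": 1},{"tx": 0,"ty": 0,"tz": -0.002,"roll": 0,"grip": 1},{"tx": 0,"ty": 0,"tz": 0,"roll": 0,"grip": 1},{"tx": 0,"ty": 0,"tz": 0,"roll": 0,"grip": 1},{"tx": 0,"ty": 0,"tz": 0,"roll": 0,"grip": 1},{"tx": 0,"ty": 0,"tz": 0,"roll": 0,"grip": 1}]' --grip_force 50

```text
time_s: 10.08
ee_pos: [0.5501, -0.0391, 0.0966]
tool_rot: [[0.983, -0.182, 0.0], [-0.182, -0.983, 0.0], [0.0, -0.0, -1.0]]
wrist_force: [0.2, 0.7, -0.9]
finger_gap: 0.192
```

```bash
cat > look.py <<'E'
import sys
from h import *
t=sys.argv[1]
s=monitor.sense(); print(s["time_s"],s["ee_pos"],s["finger_gap"],s["wrist_force"],s["torque"])
for cc in sys.argv[2:]:
    p=vision.get_image(cc)
    np.savez(f"{cc}{t}.npz",pix=p["pixels"],z_map=p["z_map"],rvec=p["rvec"],tvec=p["tvec"],fov_y=p["fov_y"],cx=p["cx"],cy=p["cy"])
    u,v=px(p,s["ee_pos"]-[0,0,.045]).astype(int)
    if cc=="wrist": cv2.imwrite(f"pics/{cc}{t}.png",p["pixels"])
    else: cv2.imwrite(f"pics/{cc}{t}.png",cv2.resize(p["pixels"][v-40:v+40,u-50:u+50],None,fx=7,fy=7,interpolation=2))
E
python3 look.py 4 side scene wrist
```

```text
10.0833 [ 0.55011784 -0.03909521  0.09659211] 0.19184550273602996 [ 0.16988149  0.69126415 -0.92646513] [ 0.0363726  -0.01356742  0.06723191]
```

View pics/side4.png

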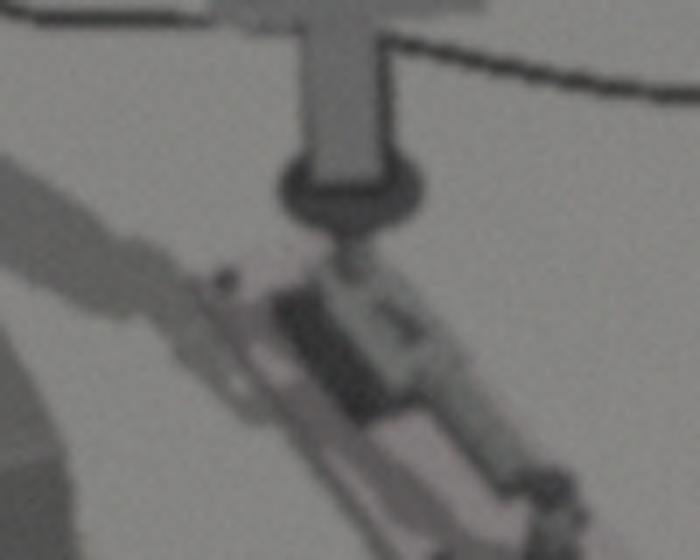

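View pics/scene4.png

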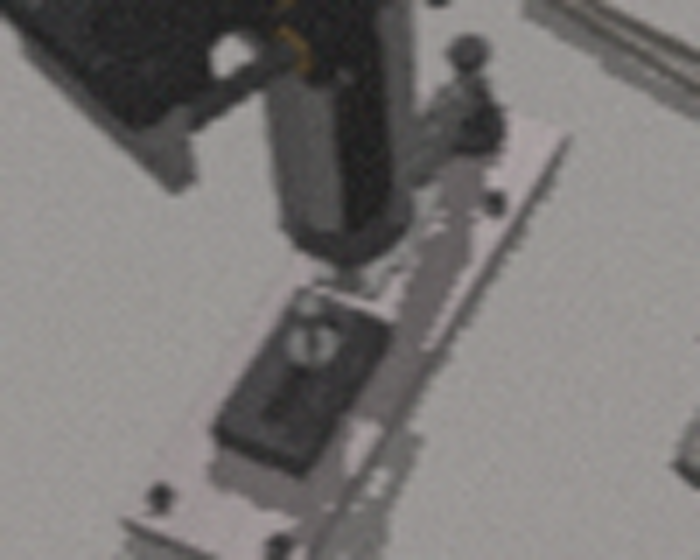

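View pics/wrist4.png

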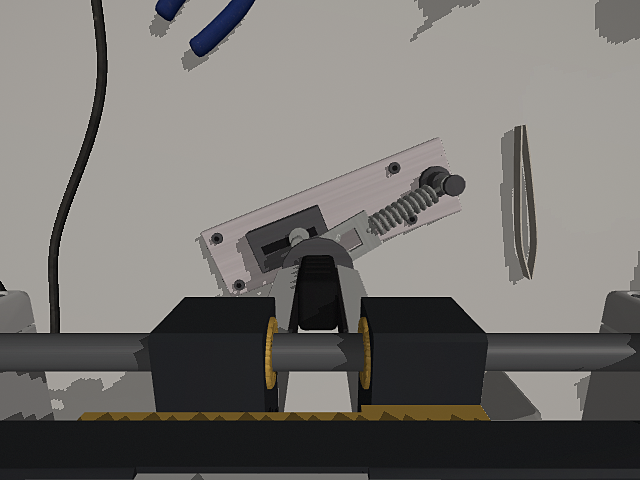

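>>> play_rows --increments '[{"tx": 0,"ty": 0,"tz": -0.0015,"roll": 0,"grip": 1},{"tx": 0,"ty": 0,"tz": -0.0015,"roll": 0,"grip": 1},{"tx": -0.0006,"ty": 0.002,"tz": 0,"roll": 0,"grip": 1},{"tx": -0.0006,"ty": 0.002,"tz": 0,"roll": 0,"grip": 1},{"tx": -0.0006,"ty": 0.002,"tz": 0,"roll": 0,"grip": 1},{"tx": -0.0006,"ty": 0.002,"tz": 0,"roll": 0,"grip": 1},{"tx": 0,"ty": 0,"tz": 0,"roll": 0,"grip": 1},{"tx": 0,"ty": 0,"tz": 0,"roll": 0,"grip": 1},{"tx": 0,"ty": 0,"tz": 0,"roll": 0,"grip": 1},{"tx": 0,"ty": 0,"tz": 0,"roll": 0,"grip": 1}]' --grip_force 50

```text
time_s: 11.07
ee_pos: [0.5477, -0.0312, 0.0935]
tool_rot: [[0.983, -0.182, 0.0], [-0.182, -0.983, 0.0], [0.0, -0.0, -1.0]]
wrist_force: [0.5, -2.1, 0.4]
finger_gap: 0.193
```

```bash
python3 look.py 5 side wrist
```

```text
11.0667 [ 0.54769772 -0.03123074  0.09347706] 0.19270946243650963 [ 0.5448028  -2.13065176  0.4123204 ] [-0.6312996  -0.17100082 -0.02640938]
```

View pics/side5.png

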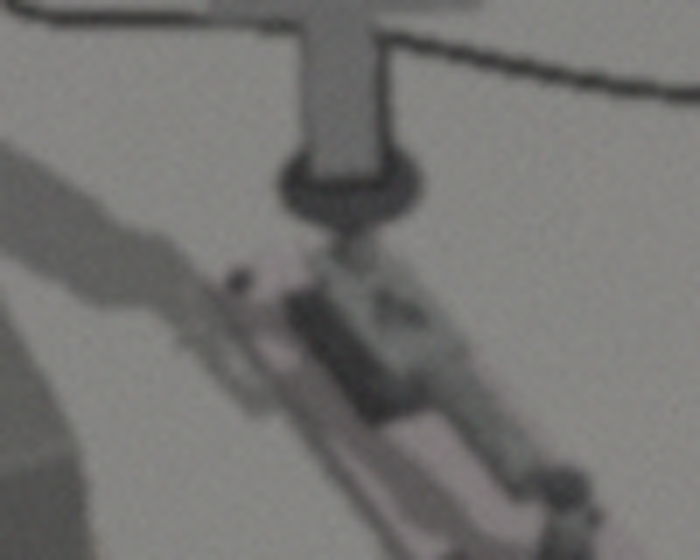

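View pics/wrist5.png

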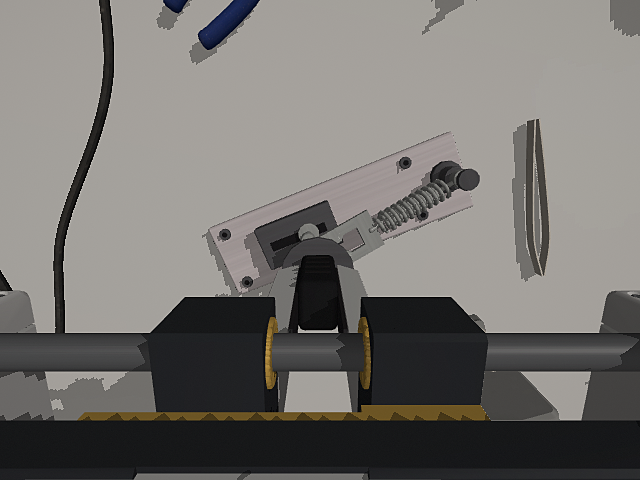

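Run:
```python
from h import *
d=np.load("wrist5.npz"); im=d["pix"][125:300,200:485]; cv2.imwrite("pics/w5c.png",cv2.resize(im,None,fx=2.8,fy=2.8,interpolation=2))
cv2.imwrite("pics/w5d.png",cv2.resize(d["pix"][205:270,240:340],None,fx=8,fy=8,interpolation=2))
```

```text
(no output)
```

View pics/w5c.png

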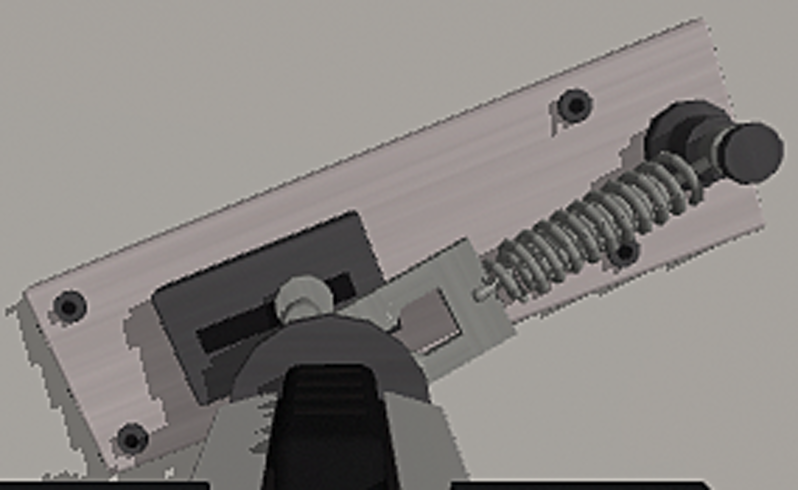

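View pics/w5d.png

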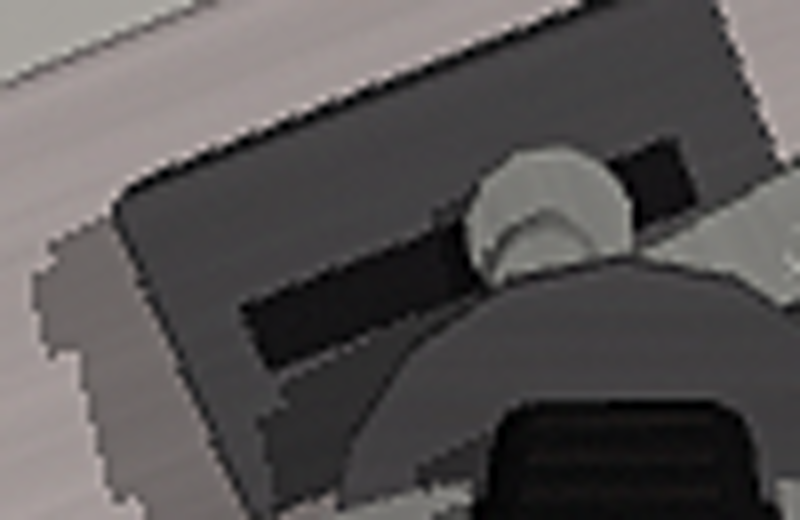

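Run:
```python
from h import *
np.set_printoptions(suppress=True,precision=4)
p=ld("wrist5.npz"); 
b=lambda x,y,z: onz(p,x/2.8+200,y/2.8+125,z)
A=np.array([b(x,y,.008)[:2] for x,y in [(703,19),(762,226),(25,290),(108,468)]]); S=np.array([[-.1,-.03],[-.1,.03],[.1,-.03],[.1,.03]])
c=A.mean(0);a=A-c;H=S.T@a;U,_,V=np.linalg.svd(H);Q=V.T@U.T
print(c,np.degrees(np.arctan2(Q[1,0],Q[0,0])),np.abs(a-S@Q.T).max(),np.linalg.det(Q))
J=lambda W:Q.T@(W[:2]-c)
for u,v,z in [(308.2,239.1,.045),(308.9,233.7,.0245),(308.9,233.7,.026)]: print(onz(p,u,v,z),J(onz(p,u,v,z)))
for x,y in [(310,212),(260,275)]: print(depr(p,x,y))
print([round(depr(p,309,v)[2],4) for v in range(224,240,1)])
for q in [(240/8,310/8),(268/8,372/8),(670/8,138/8),(697/8,200/8)]: print("slit",J(onz(p,240+q[0],205+q[1],.02)))
print("pivot",c+Q@[-.085,0])
np.savez("jig5.npz",c=c,Q=Q)
```

```text
[ 0.5653 -0.0511] 100.83279957258021 0.0021218956389840032 0.9999999999999999
[ 0.5604 -0.0266  0.045 ] [0.025  0.0002]
[ 0.5598 -0.0264  0.0245] [0.0252 0.0008]
[ 0.5601 -0.0265  0.026 ] [0.0251 0.0005]
[ 0.5749 -0.03    0.0207]
[0.5302 0.0198 0.0082]
[np.float64(0.0247), np.float64(0.0241), np.float64(0.0244), np.float64(0.0238), np.float64(0.0247), np.float64(0.0236), np.float64(0.0236), np.float64(0.024), np.float64(0.0396), np.float64(0.044), np.float64(0.0437), np.float64(0.0446), np.float64(0.0456), np.float64(0.0441), np.float64(0.0824), np.float64(0.0857)]
slit [ 0.0558 -0.0018]
slit [0.0558 0.0047]
slit [ 0.0122 -0.0024]
slit [0.012 0.004]
pivot [ 0.5813 -0.1345]
```

>>> play_rows --increments '[{"tx": 0.0016,"ty": 0.005,"tz": 0,"roll": 0,"grip": 1},{"tx": 0.0012,"ty": 0.005,"tz": 0,"roll": 0,"grip": 1},{"tx": 0.0012,"ty": 0.005,"tz": 0,"roll": 0,"grip": 1},{"tx": 0.0012,"ty": 0.005,"tz": 0,"roll": 0,"grip": 1},{"tx": 0.0012,"ty": 0.005,"tz": 0,"roll": 0,"grip": 1},{"tx": 0.0012,"ty": 0.0044,"tz": 0,"roll": 0,"grip": 1},{"tx": 0,"ty": 0,"tz": 0,"roll": 0,"grip": 1},{"tx": 0,"ty": 0,"tz": 0,"roll": 0,"grip": 1},{"tx": 0,"ty": 0,"tz": 0,"roll": 0,"grip": 1},{"tx": 0,"ty": 0,"tz": 0,"roll": 0,"grip": 1}]' --grip_force 50

```text
time_s: 12.0
ee_pos: [0.5551, -0.0021, 0.0934]
tool_rot: [[0.983, -0.183, -0.0], [-0.183, -0.983, -0.0], [-0.0, 0.0, -1.0]]
wrist_force: [0.6, -4.8, -1.0]
finger_gap: 0.189
```

```bash
python3 look.py 6 side scene wrist
python3 - <<'E'
from h import *
d=np.load("wrist6.npz"); cv2.imwrite("pics/w6c.png",cv2.resize(d["pix"][140:300,220:490],None,fx=2.9,fy=2.9,interpolation=2))
E
```

```text
12.0 [ 0.55514445 -0.00207353  0.09342036] 0.1890331194275887 [ 0.64482324 -4.76462739 -0.98953102] [-1.23126844 -0.19172849  0.00946121]
```

View pics/side6.png

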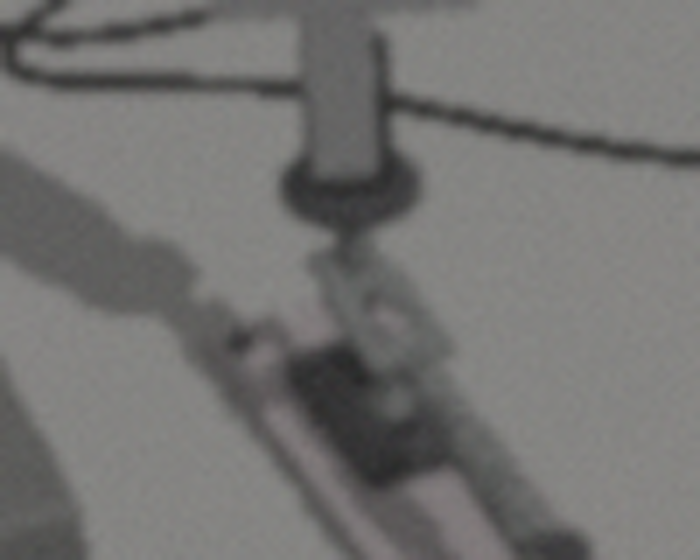

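View pics/scene6.png

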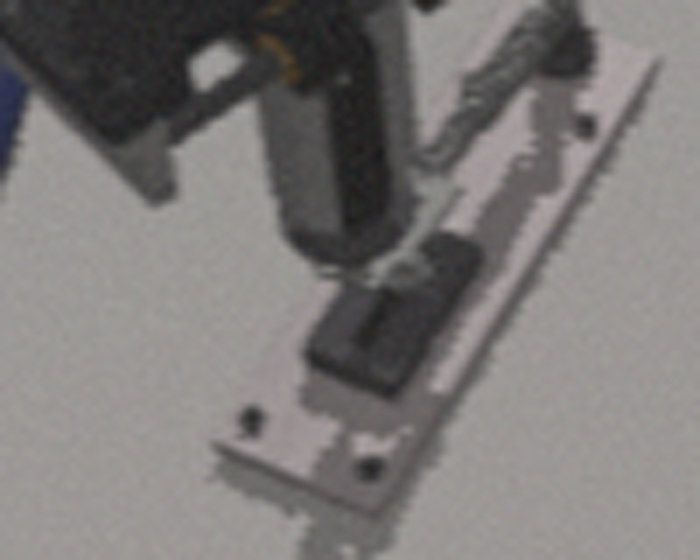

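View pics/w6c.png

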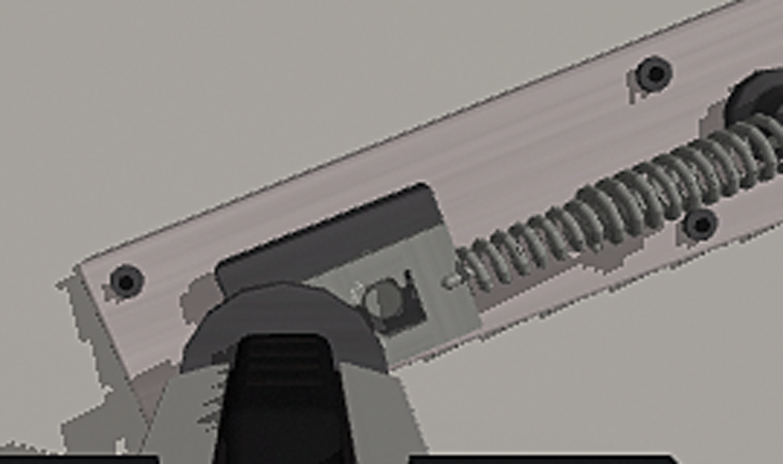

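Run:
```python
from h import *
d=np.load("wrist6.npz"); cv2.imwrite("pics/w6d.png",cv2.resize(d["pix"][215:275,325:405],None,fx=10,fy=10,interpolation=2))
p=ld("wrist6.npz"); np.set_printoptions(suppress=True,precision=4)
for v in range(228,262,3): print(v,["%.0f"%(1000*depr(p,u,v)[2]) for u in range(336,390,3)])
```

```text
228 ['20', '21', '20', '54', '54', '53', '52', '53', '52', '52', '51', '51', '51', '50', '48', '53', '53', '7']
231 ['53', '55', '54', '54', '54', '52', '53', '53', '53', '52', '52', '51', '53', '52', '50', '50', '55', '8']
234 ['55', '54', '55', '54', '53', '53', '53', '23', '20', '53', '52', '52', '51', '52', '50', '50', '54', '53']
237 ['54', '53', '54', '54', '53', '42', '44', '23', '19', '52', '52', '51', '52', '54', '52', '47', '7', '53']
240 ['55', '55', '53', '55', '45', '44', '44', '45', '21', '52', '51', '52', '51', '51', '51', '50', '8', '50']
243 ['87', '54', '56', '44', '45', '45', '44', '44', '20', '19', '52', '52', '51', '52', '50', '51', '8', '7']
246 ['85', '86', '84', '20', '45', '45', '45', '44', '19', '20', '53', '53', '52', '52', '50', '51', '7', '7']
249 ['86', '86', '85', '19', '20', '45', '43', '19', '21', '19', '51', '53', '51', '52', '51', '51', '50', '8']
252 ['87', '86', '87', '86', '21', '20', '20', '19', '50', '53', '52', '52', '52', '52', '51', '51', '50', '7']
255 ['86', '85', '85', '86', '86', '53', '52', '54', '54', '53', '53', '52', '52', '53', '50', '9', '7', '6']
258 ['86', '86', '85', '86', '85', '85', '54', '53', '53', '52', '52', '52', '53', '7', '6', '-0', '-1', '-1']
261 ['87', '86', '87', '87', '86', '86', '55', '53', '54', '54', '8', '7', '-1', '-0', '1', '1', '-2', '-2']
```

View pics/w6d.png

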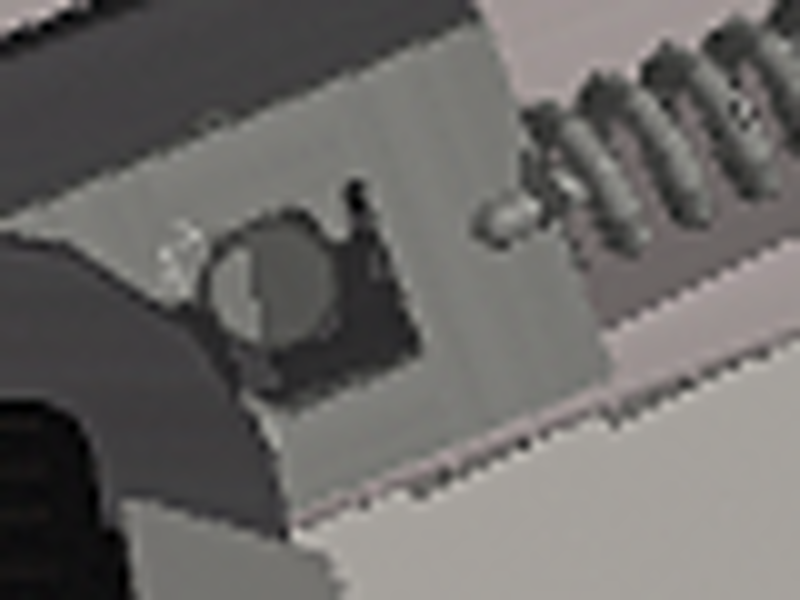

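Run:
```python
from h import *
p=ld("wrist6.npz"); np.set_printoptions(suppress=True,precision=4)
j=np.load("jig5.npz"); Q,c=j["Q"],j["c"]; J=lambda W:Q.T@(W[:2]-c)
b=lambda x,y,z: J(onz(p,x/10+325,y/10+215,z))
print("head",b(270,280,.045), onz(p,352,243,.045))
for q in [(420,350),(357,185),(260,405)]: print("hole top",b(*q,.0535),"bot",b(*q,.050))
for q in [(480,15),(608,375),(290,525),(0,225)]: print("strap",b(*q,.0525))
print("TCP jig",J(np.array([.55514,-.00207,0])))
```

```text
head [0.0256 0.0007] [ 0.5599 -0.0261  0.045 ]
hole top [0.0181 0.0064] bot [0.018  0.0075]
hole top [ 0.0182 -0.0055] bot [ 0.0181 -0.0046]
hole top [0.0292 0.0061] bot [0.0292 0.0072]
strap [ 0.007  -0.0129]
strap [0.0071 0.0129]
strap [0.0302 0.015 ]
strap [ 0.0408 -0.0112]
TCP jig [0.05   0.0008]
```

>>> play_rows --increments '[{"tx": -0.0002,"ty": 0.0012,"tz": 0,"roll": 0,"grip": 1},{"tx": 0,"ty": 0,"tz": -0.0015,"roll": 0,"grip": 1},{"tx": 0,"ty": 0,"tz": -0.0015,"roll": 0,"grip": 1},{"tx": 0,"ty": 0,"tz": -0.001,"roll": 0,"grip": 1},{"tx": 0,"ty": 0,"tz": -0.001,"roll": 0,"grip": 1},{"tx": 0,"ty": 0,"tz": -0.001,"roll": 0,"grip": 1},{"tx": 0,"ty": 0,"tz": -0.0005,"roll": 0,"grip": 1},{"tx": 0,"ty": 0,"tz": 0,"roll": 0,"grip": 1},{"tx": 0,"ty": 0,"tz": 0,"roll": 0,"grip": 1},{"tx": 0,"ty": 0,"tz": 0,"roll": 0,"grip": 1}]' --grip_force 50

```text
time_s: 12.98
ee_pos: [0.555, -0.0005, 0.087]
tool_rot: [[0.983, -0.182, 0.0], [-0.182, -0.983, 0.0], [0.0, -0.0, -1.0]]
wrist_force: [0.7, -4.5, -0.5]
finger_gap: 0.186
```

>>> play_rows --increments '[{"tx": 0,"ty": 0,"tz": -0.0005,"roll": 0,"grip": 1},{"tx": 0,"ty": 0,"tz": -0.0005,"roll": 0,"grip": 1},{"tx": 0,"ty": 0,"tz": -0.0005,"roll": 0,"grip": 1},{"tx": 0,"ty": 0,"tz": 0,"roll": 0,"grip": 1},{"tx": 0,"ty": 0,"tz": 0,"roll": 0,"grip": 1},{"tx": 0,"ty": 0,"tz": 0,"roll": 0,"grip": 1},{"tx": 0,"ty": 0,"tz": 0,"roll": 0,"grip": 1},{"tx": 0,"ty": 0,"tz": 0,"roll": 0,"grip": 1},{"tx": 0,"ty": 0,"tz": 0,"roll": 0,"grip": 1},{"tx": 0,"ty": 0,"tz": 0,"roll": 0,"grip": 1}]' --grip_force 50

```text
time_s: 13.82
ee_pos: [0.555, -0.0005, 0.0854]
tool_rot: [[0.983, -0.182, -0.0], [-0.182, -0.983, 0.0], [-0.0, -0.0, -1.0]]
wrist_force: [0.8, -4.0, 0.3]
finger_gap: 0.188
```

```bash
python3 look.py 7 wrist;  python3 - <<'E'
from h import *
d=np.load("wrist7.npz"); cv2.imwrite("pics/w7d.png",cv2.resize(d["pix"][215:275,325:405],None,fx=10,fy=10,interpolation=2))
p=ld("wrist7.npz"); np.set_printoptions(suppress=True,precision=4)
for v in range(228,262,3): print(v,["%.0f"%(1000*depr(p,u,v)[2]) for u in range(336,390,3)])
E
```

```text
13.8167 [ 5.54981396e-01 -4.86594915e-04  8.54330618e-02] 0.1879508029506092 [ 0.78412304 -3.97815261  0.32821153] [-1.28728941 -0.1711304  -0.00569184]
228 ['19', '18', '19', '45', '46', '46', '47', '47', '47', '46', '46', '46', '46', '45', '46', '46', '47', '41']
231 ['20', '47', '48', '48', '47', '47', '46', '47', '47', '46', '47', '46', '46', '46', '45', '19', '48', '39']
234 ['48', '47', '48', '47', '48', '48', '47', '46', '25', '46', '46', '47', '46', '46', '46', '44', '49', '49']
237 ['49', '48', '48', '47', '47', '27', '41', '41', '24', '46', '47', '46', '46', '47', '46', '47', '8', '48']
240 ['49', '47', '48', '48', '39', '44', '44', '44', '44', '43', '47', '45', '47', '46', '45', '46', '18', '47']
243 ['77', '48', '49', '24', '44', '44', '45', '45', '44', '20', '46', '47', '46', '47', '46', '46', '19', '6']
246 ['79', '77', '77', '23', '44', '44', '45', '44', '45', '21', '48', '46', '47', '46', '47', '46', '45', '7']
249 ['78', '79', '78', '19', '19', '46', '45', '45', '44', '19', '19', '46', '46', '46', '46', '46', '46', '7']
252 ['77', '78', '78', '79', '19', '20', '44', '19', '19', '45', '47', '46', '47', '47', '48', '46', '46', '7']
255 ['78', '78', '77', '77', '78', '45', '44', '47', '46', '47', '46', '47', '47', '46', '46', '46', '8', '6']
258 ['78', '79', '78', '78', '78', '77', '47', '47', '47', '47', '48', '47', '46', '47', '7', '8', '7', '7']
261 ['77', '78', '78', '79', '79', '78', '49', '47', '47', '48', '47', '7', '8', '7', '7', '7', '1', '-0']
```

View pics/w7d.png

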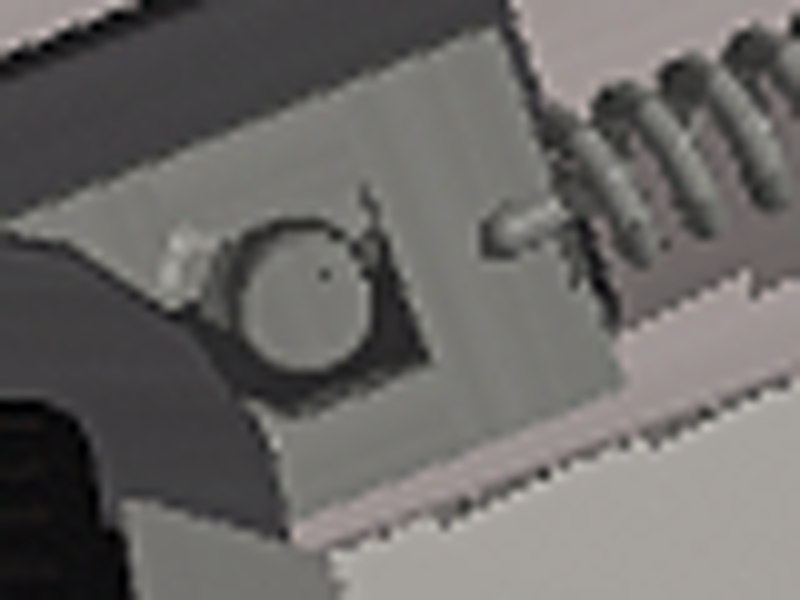

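>>> play_rows --increments '[{"tx": 0,"ty": 0,"tz": -0.0005,"roll": 0,"grip": 1},{"tx": 0,"ty": 0,"tz": -0.0005,"roll": 0,"grip": 1},{"tx": 0,"ty": 0,"tz": -0.0005,"roll": 0,"grip": 1},{"tx": 0,"ty": 0,"tz": -0.0005,"roll": 0,"grip": 1},{"tx": 0,"ty": 0,"tz": -0.0005,"roll": 0,"grip": 1},{"tx": 0,"ty": 0,"tz": -0.0005,"roll": 0,"grip": 1},{"tx": 0,"ty": 0,"tz": 0,"roll": 0,"grip": 1},{"tx": 0,"ty": 0,"tz": 0,"roll": 0,"grip": 1},{"tx": 0,"ty": 0,"tz": 0,"roll": 0,"grip": 1},{"tx": 0,"ty": 0,"tz": 0,"roll": 0,"grip": 1}]' --grip_force 50

```text
time_s: 14.7
ee_pos: [0.555, -0.0005, 0.0825]
tool_rot: [[0.983, -0.182, 0.0], [-0.182, -0.983, 0.0], [-0.0, -0.0, -1.0]]
wrist_force: [1.0, -4.6, 0.1]
finger_gap: 0.19
```

>>> play_rows --increments '[{"tx": 0,"ty": 0,"tz": -0.0005,"roll": 0,"grip": 1},{"tx": 0,"ty": 0,"tz": -0.0005,"roll": 0,"grip": 1},{"tx": 0,"ty": 0,"tz": -0.0005,"roll": 0,"grip": 1},{"tx": 0,"ty": 0,"tz": -0.0005,"roll": 0,"grip": 1},{"tx": 0,"ty": 0,"tz": -0.0005,"roll": 0,"grip": 1},{"tx": 0,"ty": 0,"tz": -0.0005,"roll": 0,"grip": 1},{"tx": 0,"ty": 0,"tz": -0.0005,"roll": 0,"grip": 1},{"tx": 0,"ty": 0,"tz": 0,"roll": 0,"grip": 1},{"tx": 0,"ty": 0,"tz": 0,"roll": 0,"grip": 1},{"tx": 0,"ty": 0,"tz": 0,"roll": 0,"grip": 1}]' --grip_force 50

```text
time_s: 15.53
ee_pos: [0.555, -0.0005, 0.0789]
tool_rot: [[0.983, -0.182, 0.0], [-0.182, -0.983, 0.0], [0.0, -0.0, -1.0]]
wrist_force: [-0.4, -4.4, -0.2]
finger_gap: 0.19
```

```bash
python3 look.py 8 wrist;  python3 - <<'E'
from h import *
d=np.load("wrist8.npz"); cv2.imwrite("pics/w8d.png",cv2.resize(d["pix"][215:275,325:405],None,fx=10,fy=10,interpolation=2))
p=ld("wrist8.npz"); np.set_printoptions(suppress=True,precision=4)
for v in range(228,262,3): print(v,["%.0f"%(1000*depr(p,u,v)[2]) for u in range(336,390,3)])
E
```

```text
15.5333 [ 5.55022102e-01 -4.75889520e-04  7.89492022e-02] 0.18955746020766862 [-0.42523691 -4.37527039 -0.20645957] [-1.2718796  -0.26002481  0.00486031]
228 ['20', '19', '20', '39', '41', '42', '42', '42', '41', '42', '43', '41', '41', '42', '40', '41', '43', '37']
231 ['20', '41', '42', '40', '42', '40', '41', '42', '42', '42', '42', '41', '42', '42', '42', '37', '44', '36']
234 ['42', '43', '42', '41', '42', '42', '43', '41', '25', '42', '42', '41', '41', '41', '41', '41', '43', '258']
237 ['42', '44', '42', '42', '42', '43', '24', '22', '23', '42', '42', '42', '40', '42', '42', '42', '41', '44']
240 ['43', '43', '43', '43', '23', '39', '42', '43', '39', '24', '43', '42', '41', '42', '42', '41', '19', '7']
243 ['72', '43', '42', '24', '23', '44', '45', '45', '45', '23', '43', '42', '41', '41', '40', '41', '41', '7']
246 ['72', '72', '69', '23', '41', '45', '45', '45', '44', '44', '42', '42', '41', '41', '43', '41', '42', '18']
249 ['72', '70', '72', '20', '23', '44', '44', '44', '45', '44', '19', '42', '42', '41', '42', '42', '41', '20']
252 ['72', '73', '71', '72', '19', '44', '44', '44', '46', '21', '40', '42', '41', '41', '41', '41', '41', '40']
255 ['72', '72', '71', '72', '73', '19', '19', '39', '42', '43', '42', '42', '41', '41', '42', '42', '41', '6']
258 ['71', '72', '72', '72', '70', '70', '43', '42', '43', '42', '42', '42', '43', '42', '42', '8', '8', '9']
261 ['71', '71', '71', '71', '71', '72', '42', '43', '41', '43', '42', '42', '7', '7', '7', '8', '8', '8']
```

View pics/w8d.png

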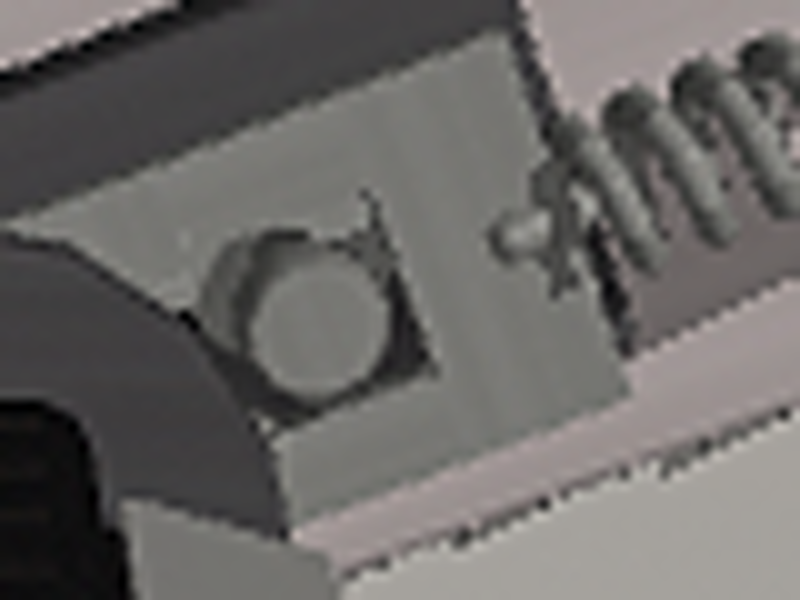

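>>> play_rows --increments '[{"tx": 0,"ty": 0,"tz": -0.0005,"roll": 0,"grip": 1},{"tx": 0,"ty": 0,"tz": -0.0005,"roll": 0,"grip": 1},{"tx": 0,"ty": 0,"tz": -0.0005,"roll": 0,"grip": 1},{"tx": 0,"ty": 0,"tz": -0.0005,"roll": 0,"grip": 1},{"tx": 0,"ty": 0,"tz": -0.0005,"roll": 0,"grip": 1},{"tx": 0,"ty": 0,"tz": -0.0005,"roll": 0,"grip": 1},{"tx": 0,"ty": 0,"tz": -0.0005,"roll": 0,"grip": 1},{"tx": 0,"ty": 0,"tz": 0,"roll": 0,"grip": 1},{"tx": 0,"ty": 0,"tz": 0,"roll": 0,"grip": 1},{"tx": 0,"ty": 0,"tz": 0,"roll": 0,"grip": 1}]' --grip_force 50

```text
time_s: 16.42
ee_pos: [0.555, -0.0005, 0.0754]
tool_rot: [[0.983, -0.182, -0.0], [-0.182, -0.983, 0.0], [-0.0, -0.0, -1.0]]
wrist_force: [1.3, -4.4, 1.0]
finger_gap: 0.189
```

```bash
python3 look.py 9 wrist;  python3 - <<'E'
from h import *
p=ld("wrist9.npz")
for v in range(228,262,3): print(v,["%.0f"%(1000*depr(p,u,v)[2]) for u in range(336,390,3)])
print(np.median([depr(p,u,v)[2] for u in range(372,384,2) for v in range(228,250,2)]))
p=ld("wrist8.npz");print(np.median([depr(p,u,v)[2] for u in range(372,384,2) for v in range(228,250,2)]))
E
```

```text
16.4167 [ 5.54996380e-01 -5.32916556e-04  7.54347381e-02] 0.18921740274823642 [ 1.32246751 -4.39831415  1.02316635] [-1.19875409 -0.2601124  -0.0068578 ]
228 ['21', '19', '20', '19', '39', '39', '39', '40', '39', '39', '40', '38', '39', '41', '38', '38', '40', '35']
231 ['20', '38', '39', '40', '39', '40', '39', '39', '39', '40', '39', '39', '40', '40', '39', '34', '42', '34']
234 ['40', '39', '40', '39', '40', '40', '38', '38', '39', '39', '39', '39', '40', '39', '40', '38', '42', '44']
237 ['39', '40', '39', '39', '40', '39', '23', '23', '23', '39', '39', '40', '39', '39', '40', '40', '40', '43']
240 ['41', '39', '40', '39', '23', '24', '40', '41', '23', '24', '39', '39', '38', '40', '41', '39', '36', '8']
243 ['67', '41', '39', '40', '23', '43', '45', '44', '44', '23', '39', '38', '38', '40', '38', '38', '39', '19']
246 ['68', '67', '66', '23', '23', '44', '45', '44', '44', '44', '38', '39', '39', '39', '40', '38', '39', '18']
249 ['68', '68', '69', '21', '23', '43', '44', '44', '44', '45', '19', '38', '39', '38', '37', '39', '39', '20']
252 ['67', '69', '68', '69', '19', '254', '44', '43', '44', '44', '37', '39', '38', '40', '39', '39', '39', '40']
255 ['68', '67', '67', '69', '69', '19', '45', '44', '44', '40', '40', '40', '39', '39', '38', '40', '39', '40']
258 ['69', '67', '69', '69', '68', '66', '39', '39', '39', '39', '40', '39', '39', '39', '40', '7', '8', '7']
261 ['68', '68', '67', '68', '68', '67', '41', '40', '39', '38', '40', '39', '8', '8', '7', '8', '7', '7']
0.03926557081257594
0.04144502558561565
```

>>> play_rows --increments '[{"tx": 0,"ty": 0,"tz": -0.0005,"roll": 0,"grip": 1},{"tx": 0,"ty": 0,"tz": -0.0005,"roll": 0,"grip": 1},{"tx": 0,"ty": 0,"tz": -0.0005,"roll": 0,"grip": 1},{"tx": 0,"ty": 0,"tz": -0.0005,"roll": 0,"grip": 1},{"tx": 0,"ty": 0,"tz": 0,"roll": 0,"grip": 1},{"tx": 0.0002,"ty": -0.001,"tz": 0,"roll": 0,"grip": 1},{"tx": 0.0002,"ty": -0.001,"tz": 0,"roll": 0,"grip": 1},{"tx": 0.0002,"ty": -0.001,"tz": 0,"roll": 0,"grip": 1},{"tx": 0.0002,"ty": -0.001,"tz": 0,"roll": 0,"grip": 1},{"tx": 0,"ty": 0,"tz": 0,"roll": 0,"grip": 1}]' --grip_force 50

```text
time_s: 17.3
ee_pos: [0.5558, -0.0048, 0.0734]
tool_rot: [[0.983, -0.182, -0.0], [-0.182, -0.983, 0.0], [-0.0, -0.0, -1.0]]
wrist_force: [0.9, -3.6, 1.5]
finger_gap: 0.189
```

```bash
python3 look.py 10 wrist;  python3 - <<'E'
from h import *
d=np.load("wrist10.npz"); cv2.imwrite("pics/w10d.png",cv2.resize(d["pix"][215:275,325:405],None,fx=10,fy=10,interpolation=2))
p=ld("wrist10.npz");print(np.median([depr(p,u,v)[2] for u in range(372,384,2) for v in range(228,250,2)]))
E
```

```text
17.3 [ 0.55583578 -0.00480246  0.07344096] 0.1885355288870632 [ 0.89316909 -3.60744566  1.45108445] [-1.06935433e+00 -2.10996192e-01  1.00755169e-03]
0.03765650499870592
```

View pics/w10d.png

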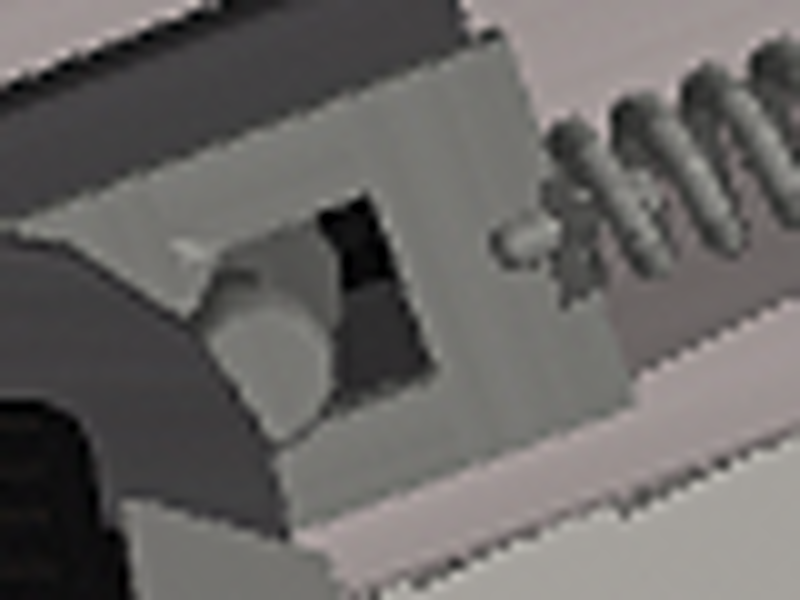

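>>> play_rows --increments '[{"tx": 0.0002,"ty": -0.001,"tz": 0,"roll": 0,"grip": 1},{"tx": 0.0002,"ty": -0.001,"tz": 0,"roll": 0,"grip": 1},{"tx": 0.0002,"ty": -0.001,"tz": 0,"roll": 0,"grip": 1},{"tx": 0.0002,"ty": -0.001,"tz": 0,"roll": 0,"grip": 1},{"tx": 0.0002,"ty": -0.001,"tz": 0,"roll": 0,"grip": 1},{"tx": 0.0001,"ty": -0.0005,"tz": 0,"roll": 0,"grip": 1},{"tx": 0,"ty": 0,"tz": 0,"roll": 0,"grip": 1},{"tx": 0,"ty": 0,"tz": 0,"roll": 0,"grip": 1},{"tx": 0,"ty": 0,"tz": 0,"roll": 0,"grip": 1},{"tx": 0,"ty": 0,"tz": 0,"roll": 0,"grip": 1}]' --grip_force 50

```text
time_s: 18.18
ee_pos: [0.5569, -0.01, 0.0734]
tool_rot: [[0.983, -0.182, -0.0], [-0.182, -0.983, 0.0], [-0.0, -0.0, -1.0]]
wrist_force: [-0.4, -2.9, 1.0]
finger_gap: 0.186
```

>>> play_rows --increments '[{"tx": 0.0001,"ty": -0.0005,"tz": 0,"roll": 0,"grip": 1},{"tx": 0.0001,"ty": -0.0005,"tz": 0,"roll": 0,"grip": 1},{"tx": 0.0001,"ty": -0.0005,"tz": 0,"roll": 0,"grip": 1},{"tx": 0.0001,"ty": -0.0005,"tz": 0,"roll": 0,"grip": 1},{"tx": 0,"ty": 0,"tz": 0,"roll": 0,"grip": 1},{"tx": 0,"ty": 0,"tz": 0,"roll": 0,"grip": 1},{"tx": 0,"ty": 0,"tz": 0,"roll": 0,"grip": 1},{"tx": 0,"ty": 0,"tz": 0,"roll": 0,"grip": 1},{"tx": 0,"ty": 0,"tz": 0,"roll": 0,"grip": 1},{"tx": 0,"ty": 0,"tz": 0,"roll": 0,"grip": 1}]' --grip_force 50

```text
time_s: 19.02
ee_pos: [0.5573, -0.0119, 0.0734]
tool_rot: [[0.983, -0.182, -0.0], [-0.182, -0.983, 0.0], [-0.0, -0.0, -1.0]]
wrist_force: [0.7, -0.6, 1.0]
finger_gap: 0.187
```

```bash
python3 look.py 11 wrist side;  python3 - <<'E'
from h import *
d=np.load("wrist11.npz"); cv2.imwrite("pics/w11d.png",cv2.resize(d["pix"][205:275,300:400],None,fx=8,fy=8,interpolation=2))
E
```

```text
19.0167 [ 0.55728083 -0.01189273  0.07343113] 0.1865429380138986 [ 0.65850119 -0.611547    1.0002363 ] [-0.25113809 -0.09119523  0.00674316]
```

View pics/w11d.png

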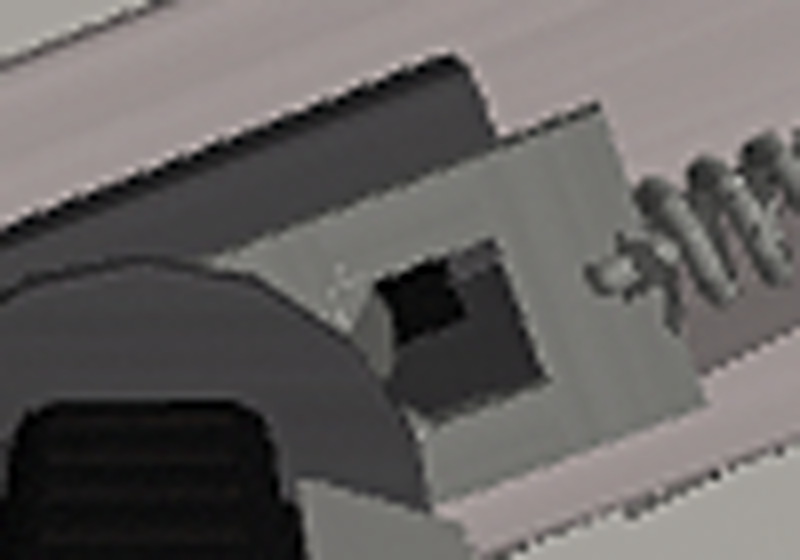

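View pics/side11.png

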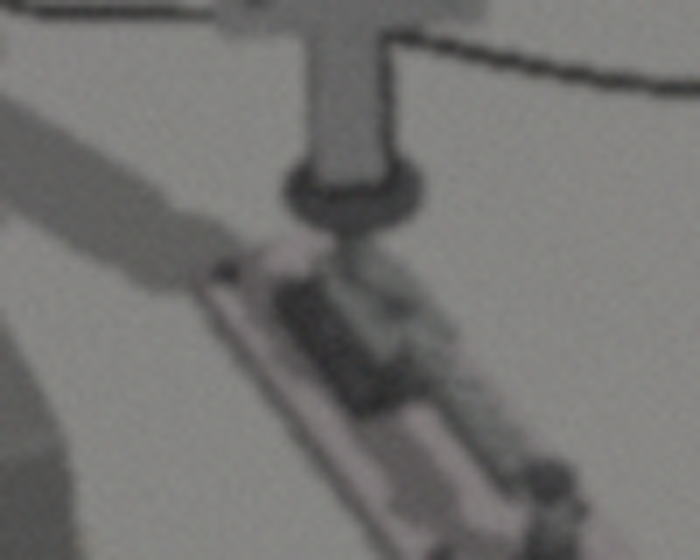

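>>> play_rows --increments '[{"tx": 0,"ty": -0.0002,"tz": 0,"roll": 0,"grip": 1},{"tx": 0,"ty": 0,"tz": 0.0007,"roll": 0,"grip": 1},{"tx": 0,"ty": 0,"tz": 0.0007,"roll": 0,"grip": 1},{"tx": 0,"ty": 0,"tz": 0.0007,"roll": 0,"grip": 1},{"tx": 0,"ty": 0,"tz": 0.0007,"roll": 0,"grip": 1},{"tx": 0,"ty": 0,"tz": 0.001,"roll": 0,"grip": 1},{"tx": 0,"ty": 0,"tz": 0.001,"roll": 0,"grip": 1},{"tx": 0,"ty": 0,"tz": 0,"roll": 0,"grip": 1},{"tx": 0,"ty": 0,"tz": 0,"roll": 0,"grip": 1},{"tx": 0,"ty": 0,"tz": 0,"roll": 0,"grip": 1}]' --grip_force 50

```text
time_s: 19.95
ee_pos: [0.5573, -0.0122, 0.0782]
tool_rot: [[0.983, -0.182, -0.0], [-0.182, -0.983, 0.0], [-0.0, -0.0, -1.0]]
wrist_force: [-0.3, -0.1, -0.4]
finger_gap: 0.189
```

```bash
python3 look.py 12 wrist;  python3 - <<'E'
from h import *
p=ld("wrist12.npz");  cv2.imwrite("pics/w12d.png",cv2.resize(p["pix"][205:275,300:400],None,fx=8,fy=8,interpolation=2))
for v in range(220,262,4): print(v,["%.0f"%(1000*depr(p,u,v)[2]) for u in range(330,390,4)])
E
```

```text
19.95 [ 0.55726847 -0.01221971  0.07821052] 0.1885487938531255 [-0.31831649 -0.11481716 -0.38071128] [0.08270291 0.01222928 0.00169707]
220 ['10', '15', '19', '21', '19', '19', '20', '20', '9', '38', '38', '39', '8', '8', '8']
224 ['19', '20', '19', '20', '19', '20', '36', '39', '40', '39', '38', '39', '7', '7', '39']
228 ['19', '19', '20', '19', '38', '39', '39', '38', '40', '40', '39', '38', '36', '41', '34']
232 ['20', '36', '39', '40', '38', '39', '38', '41', '39', '39', '37', '39', '40', '41', '41']
236 ['40', '39', '40', '40', '40', '39', '20', '20', '40', '39', '38', '39', '39', '38', '43']
240 ['70', '40', '38', '40', '21', '19', '21', '19', '20', '39', '39', '40', '38', '36', '41']
244 ['71', '71', '69', '40', '24', '20', '19', '20', '20', '39', '40', '39', '39', '39', '8']
248 ['72', '70', '72', '71', '23', '19', '19', '19', '19', '39', '39', '40', '39', '39', '8']
252 ['70', '71', '257', '71', '70', '19', '20', '19', '37', '38', '40', '38', '40', '38', '7']
256 ['75', '72', '69', '72', '72', '40', '40', '39', '40', '40', '38', '38', '40', '8', '7']
260 ['84', '70', '70', '70', '71', '70', '40', '41', '39', '38', '39', '7', '7', '7', '7']
```

View pics/w12d.png

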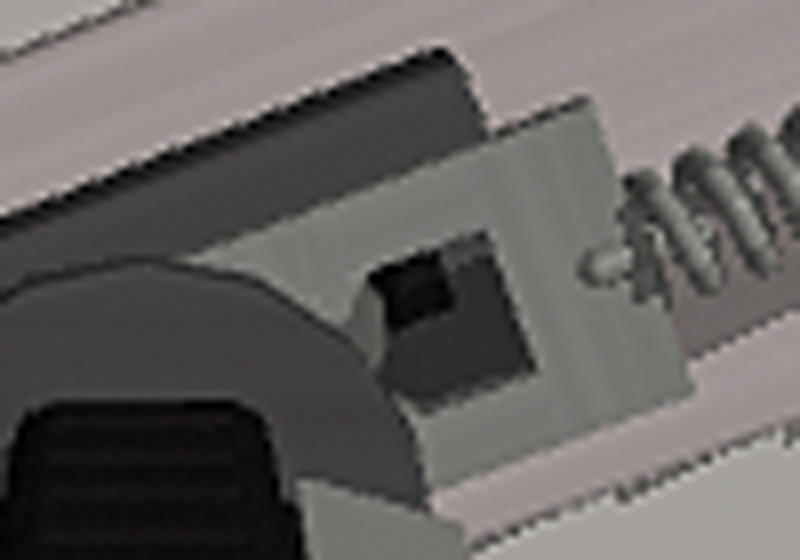

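>>> play_rows --increments '[{"tx": 0,"ty": 0,"tz": 0.001,"roll": 0,"grip": 1},{"tx": 0,"ty": 0,"tz": 0.0015,"roll": 0,"grip": 1},{"tx": 0,"ty": 0,"tz": 0.002,"roll": 0,"grip": 1},{"tx": 0,"ty": 0,"tz": 0.002,"roll": 0,"grip": 1},{"tx": 0,"ty": 0,"tz": 0.002,"roll": 0,"grip": 1},{"tx": 0,"ty": 0,"tz": 0.005,"roll": 0,"grip": 1},{"tx": 0,"ty": 0,"tz": 0.01,"roll": 0,"grip": 1},{"tx": 0,"ty": 0,"tz": 0.02,"roll": 0,"grip": 1},{"tx": 0,"ty": 0,"tz": 0.03,"roll": 0,"grip": 1},{"tx": 0,"ty": 0,"tz": 0.03,"roll": 0,"grip": 1}]' --grip_force 50

```text
time_s: 20.83
ee_pos: [0.5568, -0.0121, 0.1833]
tool_rot: [[0.983, -0.182, -0.001], [-0.182, -0.983, 0.0], [-0.001, -0.0, -1.0]]
wrist_force: [-0.7, -0.0, -0.6]
finger_gap: 0.191
```

```bash
python3 look.py 13 wrist;  python3 - <<'E'
from h import *
p=ld("wrist13.npz");  cv2.imwrite("pics/w13d.png",cv2.resize(p["pix"][140:280,220:440],None,fx=3.6,fy=3.6,interpolation=2))
E
```

```text
20.8333 [ 0.55684355 -0.01210986  0.18333445] 0.19078614871771826 [-0.69717101 -0.0112056  -0.56083563] [ 0.00999879 -0.00826688 -0.03272992]
```

View pics/w13d.png

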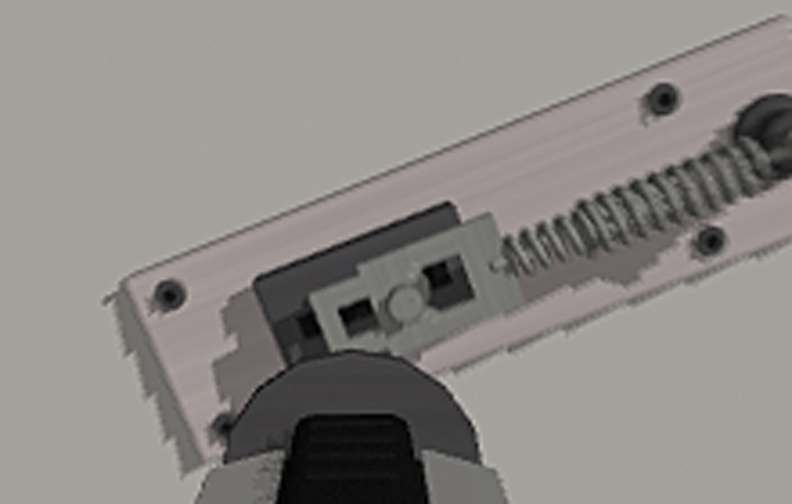

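>>> play_rows --increments '[{"tx": -0.006,"ty": -0.032,"tz": 0.01,"roll": 0,"grip": 1},{"tx": -0.0065,"ty": -0.035,"tz": 0,"roll": 0,"grip": 1},{"tx": -0.0065,"ty": -0.035,"tz": 0,"roll": 0,"grip": 1},{"tx": -0.0065,"ty": -0.035,"tz": 0,"roll": 0,"grip": 1},{"tx": -0.0065,"ty": -0.035,"tz": 0,"roll": 0,"grip": 1},{"tx": -0.0065,"ty": -0.035,"tz": 0,"roll": 0,"grip": 1},{"tx": -0.0065,"ty": -0.035,"tz": 0,"roll": 0,"grip": 1},{"tx": -0.0065,"ty": -0.035,"tz": 0,"roll": 0,"grip": 1},{"tx": -0.0065,"ty": -0.035,"tz": 0,"roll": 0,"grip": 1},{"tx": -0.0065,"ty": -0.0315,"tz": 0,"roll": 0,"grip": 1}]' --grip_force 50

```text
time_s: 21.72
ee_pos: [0.4921, -0.3579, 0.1926]
tool_rot: [[0.983, -0.183, 0.001], [-0.183, -0.983, -0.001], [0.001, 0.0, -1.0]]
wrist_force: [0.3, 0.5, -0.6]
finger_gap: 0.187
```

>>> play_rows --increments '[{"tx": 0,"ty": 0,"tz": -0.03,"roll": 0,"grip": 1},{"tx": 0,"ty": 0,"tz": -0.03,"roll": 0,"grip": 1},{"tx": 0,"ty": 0,"tz": -0.03,"roll": 0,"grip": 1},{"tx": 0,"ty": 0,"tz": -0.01,"roll": 0,"grip": 1},{"tx": 0,"ty": 0,"tz": 0,"roll": 0,"grip": 1},{"tx": 0,"ty": 0,"tz": 0,"roll": 0,"grip": 1},{"tx": 0,"ty": 0,"tz": 0,"roll": 0,"grip": 1},{"tx": 0,"ty": 0,"tz": 0,"roll": 0,"grip": 1},{"tx": 0,"ty": 0,"tz": 0,"roll": 0,"grip": 1},{"tx": 0,"ty": 0,"tz": 0,"roll": 0,"grip": 1}]' --grip_force 50

```text
time_s: 22.55
ee_pos: [0.4932, -0.3559, 0.0927]
tool_rot: [[0.983, -0.182, 0.001], [-0.182, -0.983, -0.001], [0.001, 0.0, -1.0]]
wrist_force: [-0.5, 0.0, -0.6]
finger_gap: 0.189
```

```bash
python3 look.py 14 wrist side scene
```

```text
22.55 [ 0.4932145  -0.35590199  0.09269776] 0.18857858141281997 [-0.46479185  0.04404914 -0.55773422] [ 0.07670718  0.043909   -0.03509543]
```

View pics/side14.png

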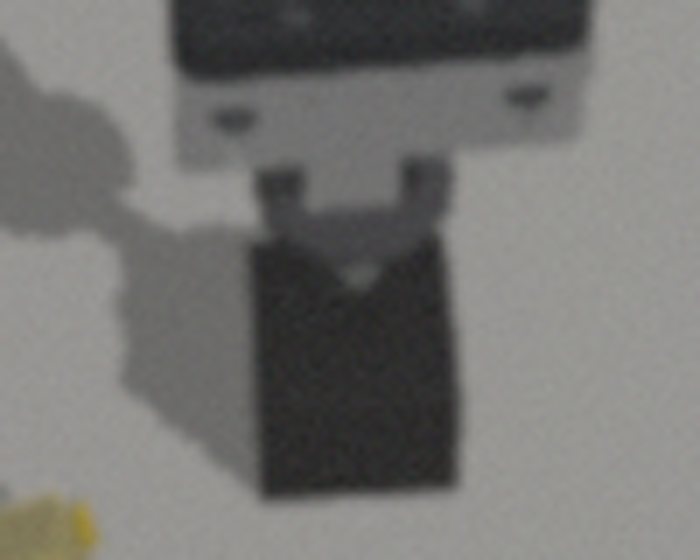

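View pics/scene14.png

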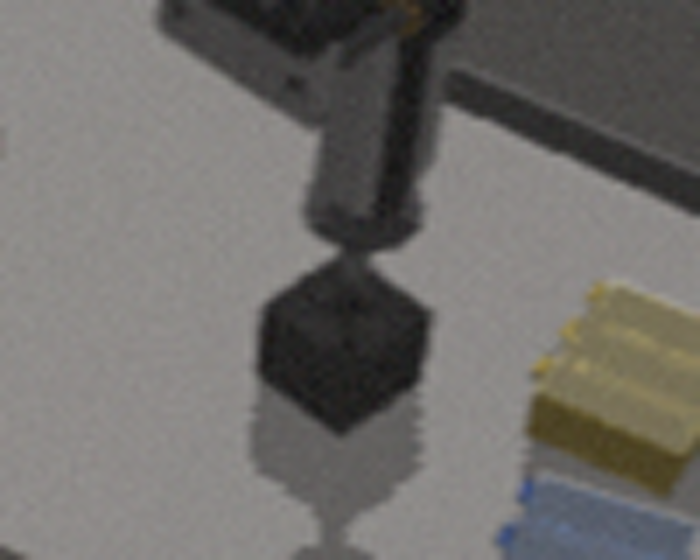

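View pics/wrist14.png

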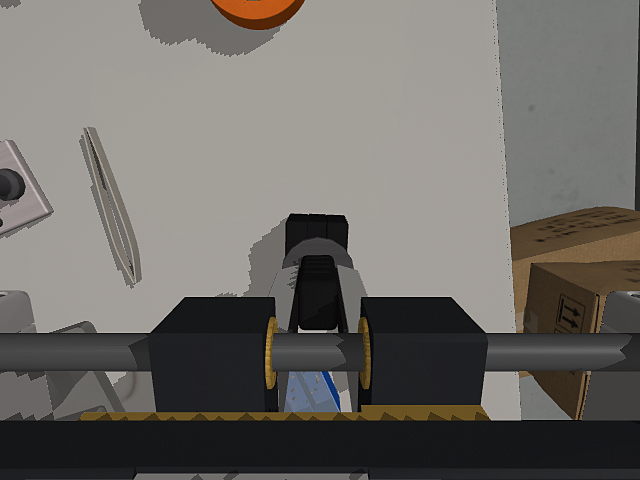

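>>> play_rows --increments '[{"tx": -0.0007,"ty": 0,"tz": -0.004,"roll": 0,"grip": 1},{"tx": 0,"ty": 0,"tz": -0.004,"roll": 0,"grip": 1},{"tx": 0,"ty": 0,"tz": -0.004,"roll": 0,"grip": 1},{"tx": 0,"ty": 0,"tz": -0.003,"roll": 0,"grip": 1},{"tx": 0,"ty": 0,"tz": -0.002,"roll": 0,"grip": 1},{"tx": 0,"ty": 0,"tz": -0.002,"roll": 0,"grip": 1},{"tx": 0,"ty": 0,"tz": -0.002,"roll": 0,"grip": 1},{"tx": 0,"ty": 0,"tz": -0.002,"roll": 0,"grip": 1},{"tx": 0,"ty": 0,"tz": 0,"roll": 0,"grip": 1},{"tx": 0,"ty": 0,"tz": 0,"roll": 0,"grip": 1}]' --grip_force 50

```text
time_s: 23.53
ee_pos: [0.4921, -0.3557, 0.0687]
tool_rot: [[0.983, -0.182, -0.0], [-0.182, -0.983, 0.0], [-0.0, -0.0, -1.0]]
wrist_force: [0.7, 0.2, -0.8]
finger_gap: 0.189
```

>>> play_rows --increments '[{"tx": 0,"ty": 0,"tz": -0.004,"roll": 0,"grip": 1},{"tx": 0,"ty": 0,"tz": -0.004,"roll": 0,"grip": 1},{"tx": 0,"ty": 0,"tz": -0.004,"roll": 0,"grip": 1},{"tx": 0,"ty": 0,"tz": -0.004,"roll": 0,"grip": 1},{"tx": 0,"ty": 0,"tz": -0.003,"roll": 0,"grip": 1},{"tx": 0,"ty": 0,"tz": -0.001,"roll": 0,"grip": 1},{"tx": 0,"ty": 0,"tz": -0.0005,"roll": 0,"grip": 1},{"tx": 0,"ty": 0,"tz": 0,"roll": 0,"grip": 1},{"tx": 0,"ty": 0,"tz": 0,"roll": 0,"grip": 1},{"tx": 0,"ty": 0,"tz": 0,"roll": 0,"grip": 1}]' --grip_force 50

```text
time_s: 24.37
ee_pos: [0.4921, -0.3557, 0.0483]
tool_rot: [[0.983, -0.182, 0.0], [-0.182, -0.983, 0.0], [0.0, -0.0, -1.0]]
wrist_force: [-0.3, 1.1, -0.9]
finger_gap: 0.189
```

>>> play_rows --increments '[{"tx": 0,"ty": 0,"tz": -0.0005,"roll": 0,"grip": 1},{"tx": 0,"ty": 0,"tz": -0.0005,"roll": 0,"grip": 1},{"tx": 0,"ty": 0,"tz": 0,"roll": 0,"grip": 0.6},{"tx": 0,"ty": 0,"tz": 0,"roll": 0,"grip": 0.4},{"tx": 0,"ty": 0,"tz": 0,"roll": 0,"grip": 0.2},{"tx": 0,"ty": 0,"tz": 0,"roll": 0,"grip": 0},{"tx": 0,"ty": 0,"tz": 0,"roll": 0,"grip": 0},{"tx": 0,"ty": 0,"tz": 0,"roll": 0,"grip": 0},{"tx": 0,"ty": 0,"tz": 0,"roll": 0,"grip": 0},{"tx": 0,"ty": 0,"tz": 0,"roll": 0,"grip": 0}]' --grip_force 30

```text
time_s: 25.2
ee_pos: [0.4921, -0.3557, 0.0472]
tool_rot: [[0.983, -0.182, 0.0], [-0.182, -0.983, 0.0], [0.0, -0.0, -1.0]]
wrist_force: [-0.2, 0.2, 0.7]
finger_gap: 0.5
```

>>> play_rows --increments '[{"tx": 0,"ty": 0,"tz": 0.01,"roll": 0,"grip": 0},{"tx": 0,"ty": 0,"tz": 0.02,"roll": 0,"grip": 0},{"tx": 0,"ty": 0,"tz": 0.03,"roll": 0,"grip": 0},{"tx": 0,"ty": 0,"tz": 0.03,"roll": 0,"grip": 0},{"tx": 0,"ty": 0,"tz": 0.03,"roll": 0,"grip": 0},{"tx": -0.02,"ty": 0,"tz": 0.03,"roll": 0,"grip": 0},{"tx": -0.03,"ty": 0,"tz": 0,"roll": 0,"grip": 0},{"tx": -0.03,"ty": 0,"tz": 0,"roll": 0,"grip": 0},{"tx": 0,"ty": 0,"tz": 0,"roll": 0,"grip": 0},{"tx": 0,"ty": 0,"tz": 0,"roll": 0,"grip": 0}]' --grip_force 30

```text
time_s: 26.03
ee_pos: [0.411, -0.3562, 0.1985]
tool_rot: [[0.983, -0.184, 0.001], [-0.184, -0.983, -0.001], [0.001, 0.001, -1.0]]
wrist_force: [0.3, -0.3, -0.3]
finger_gap: 0.497
```

Run:
```python
from h import *
s=monitor.sense(); print(s["time_s"],s["ee_pos"],s["finger_gap"],s["wrist_force"])
ims=[]
for cc in ["side","wrist"]:
    p=vision.get_image(cc)
    for n in ["puller_handle","puller_tip","strap_slot","strap_eye","nose_pliers","fuse_pack","tape_roll","tweezers","test_pcb"]:
        print(n,[(np.round(w(p,x["location"]),4).tolist(),round(x["confidence"],2)) for x in pinpoint(p,n)[:1]])
    a,b=px(p,(.495,-.355,.05)).astype(int),px(p,(.56,-.04,.04)).astype(int)
    for q in (a,b):
        y=max(q[1]-40,0);x=max(q[0]-50,0); t=p["pixels"][y:y+80,x:x+100]; t=cv2.copyMakeBorder(t,0,80-t.shape[0],0,100-t.shape[1],0); ims.append(cv2.resize(t,(400,300),interpolation=2))
cv2.imwrite("pics/fin.png",np.vstack([np.hstack(ims[:2]),np.hstack(ims[2:])]))
```

```text
26.0333 [ 0.41104316 -0.356172    0.19849223] 0.49735829676459115 [ 0.2769162  -0.27200735 -0.29982218]
puller_handle [([0.4916, -0.3544, 0.0623], 0.97)]
puller_tip [([0.491, -0.356, 0.0027], 0.56)]
strap_slot [([0.5583, -0.0251, 0.0355], 0.79)]
strap_eye [([0.5534, -0.008, 0.0374], 0.7)]
nose_pliers [([0.7579, -0.0327, -0.0025], 0.86)]
fuse_pack [([0.4924, -0.3526, -0.0027], 0.37)]
tape_roll [([0.6913, -0.3477, -0.0004], 0.57)]
tweezers [([0.5488, -0.2103, 0.0011], 0.69)]
test_pcb [([0.4095, 0.0832, -0.0003], 0.52)]
puller_handle [([0.4947, -0.3551, 0.0624], 0.69)]
puller_tip []
strap_slot []
strap_eye []
nose_pliers []
fuse_pack []
tape_roll []
tweezers [([0.5477, -0.2044, -0.0025], 0.7)]
test_pcb []
```

View pics/fin.png

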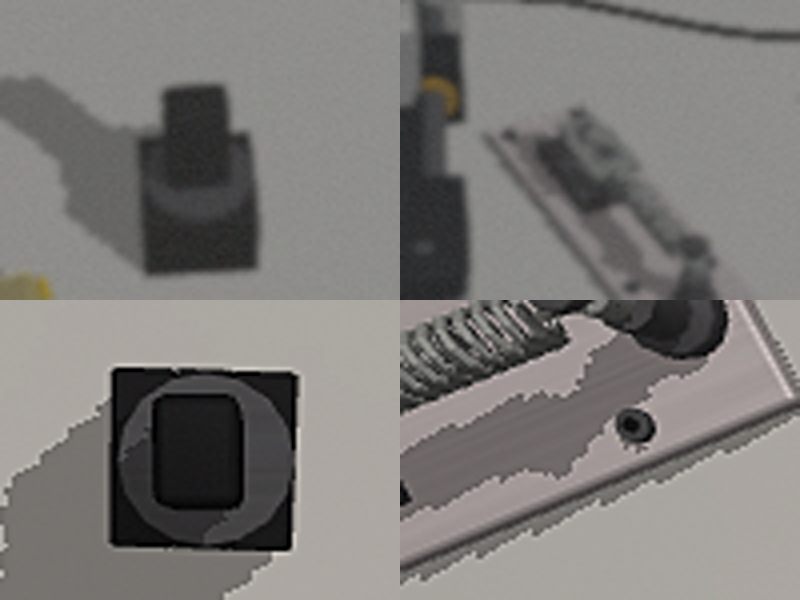

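```bash
python3 -c "
from station import arm; print(arm.close_job())"
```

```text
the job is handed in; nothing more can be done
None
```

The spring is hooked on its post, the puller is back in its stand, and I handed the job in at about 27 s of the 72 s allowed. The hand-in gave no verdict.

**What I did:**
- I pulled the strap out by its eye and found the post by sight in the wrist camera.
- I lowered the key-hole over the head in 0.5 mm steps, then let the spring draw back until the post took its pull. The force along the spring fell from about 4.4 N to about 0.6 N at that point.
- While lowering, I saw no vertical force above about 1.5 N. The eye stayed at or below about 0.136 m from the pivot, against the 0.16 m limit.

**Last checks:**
- **Strap:** the wrist picture taken right after unhooking shows the post's head over the slot. Afterwards the network put the slot point at about 35.5 mm high, with the eye still about 0.13 m from the pivot.
- **Puller:** it is upright with its guard on the block and the handle at about 62 mm.
- **Robot:** the arm is clear of everything, with wrist force near zero.
- **Bystanders:** the pliers, tape, tweezers and circuit board are within about 7 mm of their first readings, which is near the networks' accuracy.

**Not confirmed:**
- In the last side picture the network reported the fuse pack at the puller stand with low confidence (0.37). I took it as a false hit because the arm never went near the pack, but I did not check its position separately.
- I could not measure the force on the post after letting go.

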